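# Load the weld carrier from the saw rack in reverse order

## Robot

A 6-joint arm with a two-finger parallel gripper is mounted at the origin on the work surface. World frame = base frame: x ahead of the robot, y to its left, z up, the work surface at z = 0. Lengths are in mm, angles in rad, forces in N, time in s.
With the tool pointing down it reaches from about 250 to 775 mm from the base axis. Payload 8.9 kg.
Tool frame: the origin (TCP) lies midway between the tips of the shut fingers; the grasp point (between the pads) lies 19 mm behind it (robot.grip_point_offset is the distance from the TCP to the grasp point, in mm); z points along the fingers, y is the direction in which the jaws open and shut (so a half turn about z gives the same grasp; the last joint's range is limited). The gripper opens to 85 mm and grips with 20 to 120 N. Pads are 22 mm wide; open, the fingers measure 114 mm over their backs; the gripper's body (76 mm by 85 mm) begins 54 mm behind the grasp point. The pads swing forward as they close: fully open they stand 13 mm farther back than shut.
Start: joints at [1.198, 0.291, -0.153, 1.127, 0, 1.431], TCP at [121.624, 510.717, 231.305] pointing down, gripper open.
Joint ranges: [-2.52, 2.52], [-0.91, 1.74], [-1.3, 1.37], [-1.96, 2.02], [-1.52, 1.47], [-3.14, 3.14]. Speed limits (rad/s): [2.22, 2.22, 2.79, 3.14, 3.14, 3.14].

## Interface

Orientations are given as [roll, pitch, yaw] about the fixed x, y, z axes, in that order (R = Rz(yaw) Ry(pitch) Rx(roll)).
In Python, from plant import robot gives the robot as it stands.
- The arm moves only by the tool apply_moves, never from a script. Its argument "commands" is a list of rows, each an object of numbers: "fingers": the opening, from -1 (shut) to 1 (fully open), so that 0 is half open; "dx", "dy", "dz": the shift along the world's x, y, z in mm; "twist": the turn about the world's z in degrees. A call has 1 to 8 rows; each row is the pose to reach, as a shift and turn from the pose measured when the call began; what a row does not reach only later rows make up. A row lasts 1/12 s, in which the tool goes at most 41.7 mm and 7.16 degrees, less where a joint would pass 70% of its speed; a pose out of reach is approached as far as the arm can. A call with a gripper value outside its range is refused whole. The fingers move at their own pace and stop on an object; "newtons" is the grip in N (left out, the last holds). Time passes only in rows, so rows that repeat a pose let the fingers close. It gives the time, the measured TCP pose, the force and the opening at its end, in the units of the state.
- robot.state(): the state, without advancing time (a new reading comes with each control period).
- robot.grab_frame(name): name is "scene" or "side" or "wrist"; returns the picture (420x560x3 uint8, red, green, blue); there is no depth.
- robot.get_calibration(name): a dict with "intrinsics" (3x3 intrinsics, pixels), "k1" (the pictures are not rectified: a ray, as slopes to the right and down, at radius r is drawn at 1 + k1 r^2 times it, then the intrinsics apply), "R" (3x3) and "t" (3): a world point X has camera coordinates R X + t; the wrist camera has in their place "mount" (4x4, takes a point from camera to tool coordinates, whose origin is the TCP and whose axes are the flange's). Camera axes: x right, y down, z forward; pixel columns grow to the right and rows downward; lengths in mm; the calibration is good to about 2 mm. A picture is of the moment at which its call begins: read the wrist's pose just before it. get_calibration takes no time and is no camera call.
- robot.close_job(): hands the job in, once; it reports no verdict.
The state is a dict: "t": time; "joint_positions": joint angles; "dq": joint speeds; "joint_efforts": joint torques, N m; "tool_pos": TCP position; "ee_rot": TCP orientation; "ft_force": force on the tool from outside, world axes, zero at the start; "wrist_torque": the same for the moment, N m; "opening": opening from 0.0 (shut) to 1.0 (fully open).
Only numpy, scipy, OpenCV 4.12 (cv2) and the standard library are available. Lean on these libraries where they do the work, as an engineer would, in place of code of your own. Each camera call takes 0.05 s, during which the arm holds its last target.

## Task

Move the four cut steel pieces from the grey saw rack into the blue carrier, in reverse order, so that the last one cut is welded first: the piece nearest the saw rack's end plate goes into the carrier bay farthest from the carrier's end plate, and so on, until the piece farthest from the rack's end plate is in the bay next to the carrier's end plate. Stand each piece upright and flat on the floor of its own bay, near the middle, and let go of it.

Things in the scene. Friction and masses are not known exactly. Their poses are not given: they have to be found in the camera images.
- round_tube_mid (a point): Loose steel round tube standing on end: 42 mm outside diameter, 4 mm wall, 74 mm tall, about 0.3 kg. The point is at its centre, half-way up; z is its upright axis, x points along the saw rack (to within 5 degrees) at the start.
- square_tube_mid (a point): Loose steel square tube standing on end: 40 x 40 mm outside, 4 mm wall, 62 mm tall, about 0.3 kg. The point is at its centre, half-way up; z is its upright axis, x points along the saw rack (to within 5 degrees) at the start.
- hex_nut_mid (a point): Loose steel hexagonal coupling nut standing on end: 36 mm across flats, 42 mm across corners, 66 mm tall, with a dark bore on top, about 0.4 kg. Two of its flats face along its y, two corners point along its x. The point is at its centre, half-way up; z is its upright axis, x points along the saw rack (to within 5 degrees) at the start.
- oblong_tube_mid (a point): Loose steel rectangular tube standing on end: 30 mm along its x, 50 mm along its y, 4 mm wall, 70 mm tall, about 0.3 kg. The point is at its centre, half-way up; z is its upright axis, x points along the saw rack (to within 5 degrees) at the start.
- round_pad: Black rubber disc, 58 mm across, 8 mm thick, fixed on top of the saw rack; origin: centre of its underside (10 mm above the bench), axes parallel to the saw rack's. At every start its own steel piece stands on it, so it marks where that piece came from. The four pads' places along the rack are shuffled.
- square_pad: Black rubber square, 56 x 56 mm, 8 mm thick, fixed on top of the saw rack; origin: centre of its underside (10 mm above the bench), axes parallel to the saw rack's. At every start its own steel piece stands on it, so it marks where that piece came from. The four pads' places along the rack are shuffled.
- hex_pad: Black rubber hexagon, 50 mm across flats, 8 mm thick, fixed on top of the saw rack; origin: centre of its underside (10 mm above the bench), axes parallel to the saw rack's. At every start its own steel piece stands on it, so it marks where that piece came from. The four pads' places along the rack are shuffled.
- oblong_pad: Black rubber oblong, 44 mm along x by 66 mm along y, 8 mm thick, fixed on top of the saw rack; origin: centre of its underside (10 mm above the bench), axes parallel to the saw rack's. At every start its own steel piece stands on it, so it marks where that piece came from. The four pads' places along the rack are shuffled.
- saw_rack: Saw rack: fixed grey steel plate 310 x 90 mm, 10 mm thick, upright end plate 45 mm high at its +x end. Origin: centre of its underside on the bench; x runs along the row to the end plate, y across. Four places on y = 0 at x = -99, -33, 33, 99 mm, one rubber pad on each. It lies left or right of the carrier, x within 15 degrees of straight ahead of the robot.
- carrier: Carrier: fixed blue steel tray 310 x 90 mm, upright end plate 45 mm high at its +x end, empty at the start. Origin: centre of its underside on the bench; x runs along the row to the end plate, y across. Four open bays, 56 mm (x) by 60 mm (y), centred on y = 0 at x = -99, -33, 33, 99 mm; bay floor 6 mm above the bench, bars round each bay 8 mm above that floor.
Things that resemble listed ones, but are neither listed nor needed, are in the scene too. Leave any green or purple look-alike of the part that bears round_tube_mid alone.

How it is judged:
By the outcome, as a careful person would: the job done as asked, in the order asked, and still so for the second after the job is handed in, with the robot touching nothing.
It also fails if it takes over 106 s, if anything falls off the work surface, if the arm or the gripper's body presses on something with over 40 N, if the wrist force passes 120 N, or if a joint passes its speed limit or range.

## Working session

There is one attempt and no reset: what is moved stays moved. The work goes in short steps, Python scripts to look and compute and a tool call to move; the robot and the scene stay as the last step left them, time stands still between calls to the robot, and variables do not carry over. Pictures are saved under pics/ and viewed, and the job is handed in when it is done.

Besides the shell and the picture viewer there is one more tool, called after "Call:" by a JSON object that holds its "fn" and its "kwargs". apply_moves: Moves the arm, as the interface text tells. Its arguments: {"type":"object","properties":{"commands":{"type":"array"},"newtons":{"type":"number"}},"required":["commands"]}

```bash
mkdir -p pics; ls; python3 - <<'E'
from plant import robot
import cv2
print(robot.state())
for n in ("scene","side","wrist"):
    im=robot.grab_frame(n); cv2.imwrite(f"pics/{n}0.png",im[:,:,::-1])
    c=robot.get_calibration(n); print(n,c)
E
```

```text
pics
{'t': 0.0, 'joint_positions': array([ 1.19771124e+00,  2.91278606e-01, -1.54138530e-01,  1.12671684e+00,
        7.35301264e-08,  1.43150988e+00]), 'dq': array([-0.0001913 ,  0.00115853,  0.00076837, -0.00026199, -0.00132324,
       -0.00074909]), 'joint_efforts': array([-2.52403726e-03, -5.37139606e+01,  3.31369400e+01,  1.56195631e-02,
       -3.04622181e-04, -1.89186420e-05]), 'tool_pos': array([121.45169049, 510.29305114, 230.72863403]), 'ee_rot': array([-3.14026797e+00, -1.85786579e-04,  2.90779389e+00]), 'ft_force': array([-0.22847461, -0.64419725, -0.36617911]), 'wrist_torque': array([-0.02852275, -0.00891854, -0.05564479]), 'opening': 1.0007241262394397}
scene {'intrinsics': array([[414.05970136,   0.        , 279.58491716],
       [  0.        , 414.05970136, 206.12694546],
       [  0.        ,   0.        ,   1.        ]]), 'k1': -0.09198800631099197, 'R': array([[-0.85853114,  0.51271312, -0.00703771],
       [ 0.44171849,  0.73254207, -0.51794488],
       [-0.26040171, -0.44778049, -0.85538505]]), 't': array([ 473.58670262, -225.91131833,  969.62060389])}
side {'int
[... 257 characters left out ...]
29135717, -0.5253463 , -0.79945123],
       [ 0.40588943,  0.68886353, -0.60060037]]), 't': array([-463.62141929,  223.17712117,  727.097347  ])}
wrist {'intrinsics': array([[328.67355769,   0.        , 271.79993465],
       [  0.        , 328.67355769, 210.06374178],
       [  0.        ,   0.        ,   1.        ]]), 'k1': -0.05105555210035245, 'mount': array([[-5.19627279e-04, -9.55340124e-01, -2.95507997e-01,
         7.45344698e+01],
       [ 9.99999800e-01, -3.89893731e-04, -4.97942700e-04,
        -3.12316554e-01],
       [ 3.60487925e-04, -2.95508197e-01,  9.55340136e-01,
        -1.41687874e+02],
       [ 0.00000000e+00,  0.00000000e+00,  0.00000000e+00,
         1.00000000e+00]])}
```

View pics/scene0.png

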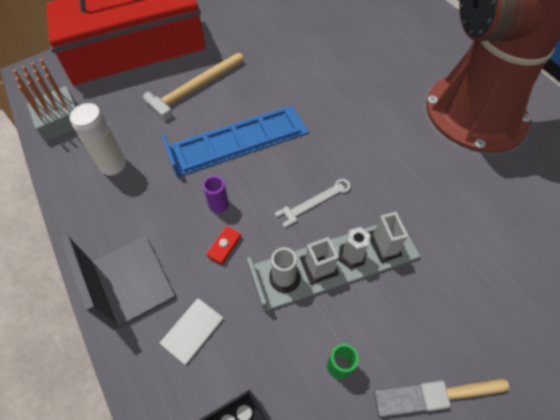

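View pics/side0.png

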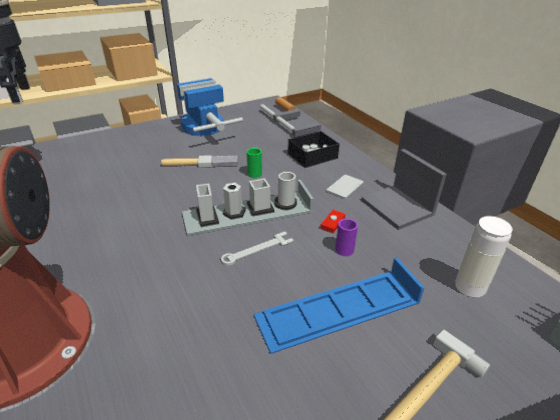

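View pics/wrist0.png

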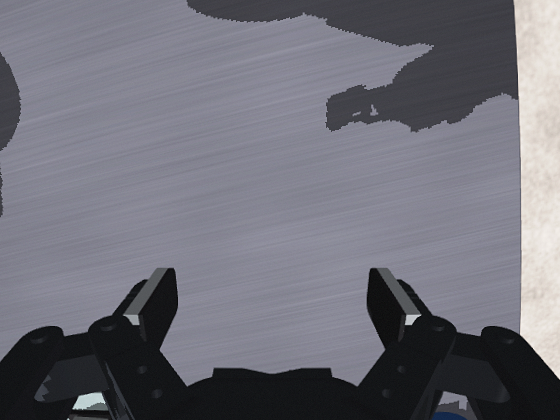

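The scene view shows the grey rack at about (335,265), with its end plate at its left end (258,285). From the plate outwards the pieces are round (284,268), square (321,258), hex (356,247) and oblong (391,236). The blue carrier is at (237,138), with its end plate on the left at (170,150). The round-tube look-alikes are purple (216,193) and green (343,361). Only the grey one stands on the rack. I'll enlarge the crops next.

```bash
cat > h.py <<'E'
import numpy as np, cv2
from scipy.spatial.transform import Rotation as Ro
from plant import robot
def cam(name,st=None):
    c=robot.get_calibration(name); K=np.array(c["intrinsics"]); k1=c["k1"]
    if "R" in c: R=np.array(c["R"]); t=np.array(c["t"])
    else:
        M=np.array(c["mount"]); st=st or robot.state()
        Rt=Ro.from_euler("xyz",st["ee_rot"]).as_matrix(); p=np.array(st["tool_pos"])
        Rw=Rt@M[:3,:3]; o=Rt@M[:3,3]+p
        R=Rw.T; t=-R@o
    return K,k1,R,t
def rays(C,uv):
    K,k1,R,t=C
    uv=np.asarray(uv,float).reshape(-1,1,2)
    s=cv2.undistortPoints(uv,K,np.array([k1,0,0,0,0.])).reshape(-1,2)
    d=np.c_[s,np.ones(len(s))]@R
    return -R.T@t, d/np.linalg.norm(d,axis=1)[:,None]
def onz(C,uv,z):
    o,d=rays(C,uv); return o+d*((z-o[2])/d[:,2])[:,None]
def tri(CA,a,CB,b):
    oa,da=rays(CA,a); ob,db=rays(CB,b); out=[]
    for p,q in zip(da,db):
        s,_,_,_=np.linalg.lstsq(np.c_[p,-q],ob-oa,rcond=None)
        A=oa+s[0]*p;B=ob+s[1]*q; out.append(np.r_[(A+B)/2,np.linalg.norm(A-B)])
    return np.array(out)
def proj(C,X):
    K,k1,R,t=C
    return cv2.projectPoints(np.asarray(X,float).reshape(-1,1,3),cv2.Rodrigues(R)[0],t,K,np.array([k1,0,0,0,0.]))[0].reshape(-1,2)
E
python3 - <<'E'
import cv2
a=cv2.imread("pics/scene0.png");b=cv2.imread("pics/side0.png")
cv2.imwrite("pics/c1.png",cv2.resize(a[200:310,240:430],None,fx=4,fy=4,interpolation=cv2.INTER_CUBIC))
cv2.imwrite("pics/c2.png",cv2.resize(b[160:240,170:330],None,fx=5,fy=5,interpolation=cv2.INTER_CUBIC))
E
```

```text
(no output)
```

View pics/c1.png

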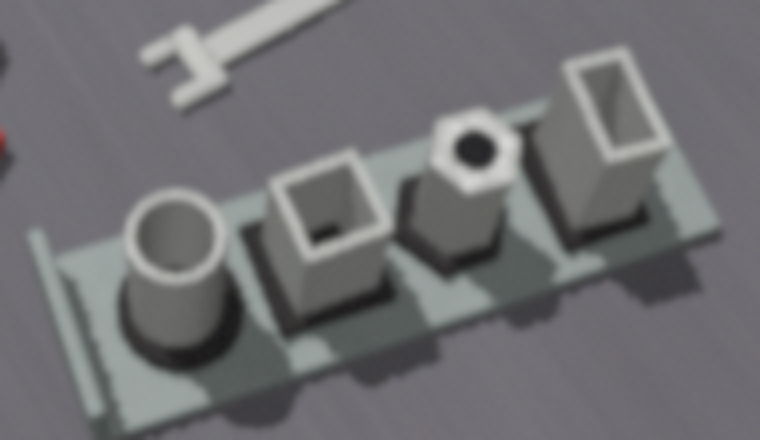

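View pics/c2.png

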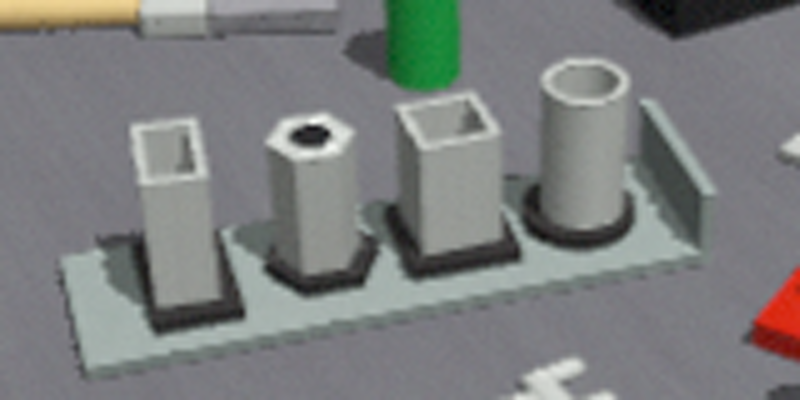

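```bash
python3 - <<'E'
from h import *
a=np.array([[175,237],[333,204],[476,151],[618,104]])/4+[240-.4,200-.4]
b=np.array([[586,82],[451,120],[311,134],[170,152]])/5+[170-.4,160-.4]
A,B=cam("scene"),cam("side")
P=tri(A,a,B,b);print(P.round(1))
d=P[0,:2]-P[3,:2];print(np.degrees(np.arctan2(d[1],d[0])),np.linalg.norm(d))
# carrier
for n,C in (("scene",A),("side",B)):
    im=cv2.imread(f"pics/{n}0.png");h=cv2.cvtColor(im,cv2.COLOR_BGR2HSV)
    m=cv2.inRange(h,(100,120,40),(125,255,255))
    k,l,s,c=cv2.connectedComponentsWithStats(m)
    for i in range(1,k):
        if s[i,4]>1500: 
            print(n,s[i],c[i],onz(C,c[i],10).round(1))
            pts=np.argwhere(l==i)[:,::-1].astype(float)
            X=onz(C,pts,10)[:,:2]; r=cv2.minAreaRect(X.astype(np.float32));print(r)
E
```

```text
[[615.9 119.7  91.8   1.2]
 [549.8 136.6  81.2   3.6]
 [484.3 149.9  86.1   1.1]
 [419.6 164.3  88.6   2.2]]
-12.780427818247352 201.3427954520994
scene [ 162  107  146   70 4403] [234.28071769 140.09243697] [[ 542.3 -211.3   10. ]]
((533.212158203125, -226.67742919921875), (124.00872039794922, 307.4147033691406), 81.83675384521484)
side [ 254  258  170   95 6784] [338.4556309  307.96285377] [[ 530.9 -220.6   10. ]]
((547.3395385742188, -220.36827087402344), (118.6058349609375, 347.4378356933594), 87.89342498779297)
```

Rack row order is confirmed: end plate, round, square, hex, oblong. Next I'll move the wrist camera over the rack for an exact measurement.

Call:
{"fn": "apply_moves", "kwargs": {"commands": [{"dx":31,"dy":-26,"dz":5},{"dx":62,"dy":-52,"dz":10},{"dx":93,"dy":-78,"dz":10},{"dx":124,"dy":-104,"dz":10},{"dx":155,"dy":-130,"dz":10},{"dx":186,"dy":-156,"dz":10},{"dx":217,"dy":-182,"dz":10},{"dx":248,"dy":-208,"dz":10}]}}

```text
schema error: expected keys fingers, dx, dy, dz, twist
```

Call:
{"fn": "apply_moves", "kwargs": {"commands": [{"dx":31,"dy":-26,"dz":5},{"dx":62,"dy":-52,"dz":10},{"dx":93,"dy":-78,"dz":10},{"dx":124,"dy":-104,"dz":10},{"dx":155,"dy":-130,"dz":10},{"dx":180,"dy":-150,"dz":10},{"dx":180,"dy":-150,"dz":10},{"dx":180,"dy":-150,"dz":10}]}}

```text
schema error: expected keys fingers, dx, dy, dz, twist
```

```bash
python3 - <<'E'
from h import *
import pickle
s=robot.state();print(s["t"],s["tool_pos"],s["ee_rot"],abs(s["dq"]).max())
im=robot.grab_frame("wrist");cv2.imwrite("pics/w1.png",im[:,:,::-1]);pickle.dump(s,open("w1.pkl","wb"))
E
```

```text
0.15 [121.50712295 510.43225964 230.87745289] [-3.14065985e+00 -1.37204057e-04  2.90778377e+00] 0.003342270972298849
```

View pics/w1.png

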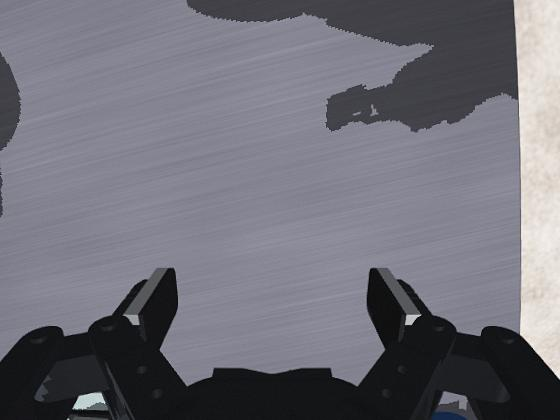

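The arm hasn't moved, because every row needs all five keys. I'll resend the moves with them.

Call:
{"fn": "apply_moves", "kwargs": {"commands": [{"fingers":1,"twist":0,"dx":31,"dy":-26,"dz":5},{"fingers":1,"twist":0,"dx":62,"dy":-52,"dz":10},{"fingers":1,"twist":0,"dx":93,"dy":-78,"dz":10},{"fingers":1,"twist":0,"dx":124,"dy":-104,"dz":10},{"fingers":1,"twist":0,"dx":155,"dy":-130,"dz":10},{"fingers":1,"twist":0,"dx":186,"dy":-156,"dz":10},{"fingers":1,"twist":0,"dx":217,"dy":-182,"dz":10},{"fingers":1,"twist":0,"dx":248,"dy":-208,"dz":10}]}}

```text
t: 0.87
tool_pos: [370.7, 300.9, 241.1]
ee_rot: [-3.141, 0.0, 2.908]
ft_force: [0.2, 1.4, 0.5]
opening: 1.001
```

Call:
{"fn": "apply_moves", "kwargs": {"commands": [{"fingers":1,"twist":0,"dx":31,"dy":-26,"dz":5},{"fingers":1,"twist":0,"dx":62,"dy":-52,"dz":10},{"fingers":1,"twist":0,"dx":93,"dy":-78,"dz":10},{"fingers":1,"twist":0,"dx":124,"dy":-104,"dz":10},{"fingers":1,"twist":0,"dx":155,"dy":-130,"dz":10},{"fingers":1,"twist":0,"dx":186,"dy":-156,"dz":10},{"fingers":1,"twist":0,"dx":192,"dy":-160,"dz":10},{"fingers":1,"twist":0,"dx":192,"dy":-160,"dz":10}]}}

```text
t: 1.53
tool_pos: [564.3, 138.8, 250.1]
ee_rot: [-3.141, -0.001, 2.904]
ft_force: [-0.6, -0.1, -0.9]
opening: 0.998
```

```bash
python3 - <<'E'
from h import *
import pickle
s=robot.state();print(s["t"],s["tool_pos"],s["ee_rot"],abs(s["dq"]).max())
im=robot.grab_frame("wrist");cv2.imwrite("pics/w1.png",im[:,:,::-1]);pickle.dump(s,open("w1.pkl","wb"))
E
```

```text
1.5333 [564.30226631 138.80765133 250.13975563] [-3.14054586e+00 -5.29663034e-04  2.90437389e+00] 0.05341808978138716
```

View pics/w1.png

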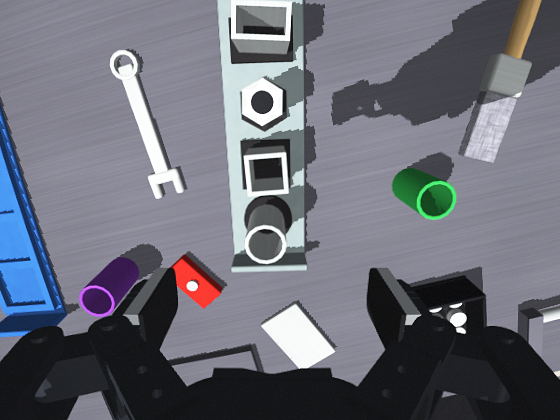

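The wrist view shows all the pieces: oblong (262,20), hex (262,102), square (266,174) and round (266,244, end-plate side at row 262). I'll segment the bright top faces.

```bash
cat > tops.py <<'E'
from h import *
import pickle,sys
def tops(n,draw=True):
    im=cv2.imread(f"pics/{n}.png"); C=cam("wrist",pickle.load(open(f"{n}.pkl","rb")))
    hsv=cv2.cvtColor(im,cv2.COLOR_BGR2HSV)
    m=cv2.inRange(hsv,(0,0,222),(180,18,255)); 
    cs,_=cv2.findContours(m,cv2.RETR_EXTERNAL,cv2.CHAIN_APPROX_NONE)
    out=[]
    for c in cs:
        if cv2.contourArea(c)<700: continue
        (u,v),wh,_=cv2.minAreaRect(c)
        out.append((u,v)); P=onz(C,c.reshape(-1,2),86)[:,:2].astype(np.float32)
        r=cv2.minAreaRect(P);print(np.round([u,v],1),"rect@86",np.round(r[0],1),np.round(r[1],1),round(r[2],1))
    cv2.imwrite(f"pics/{n}_m.png",m)
    return C,out
if __name__=="__main__": tops(sys.argv[1])
E
python3 tops.py w1
```

```text
[297.7 338.3] rect@86 [736.9 126.9] [78.5 46.5] 23.0
[260.7 242.1] rect@86 [614.2 114.8] [50.1 40.7] 50.7
[265.9 174.3] rect@86 [548.3 136.1] [39.3 39.7] 80.8
[258.1 101.6] rect@86 [483.1 145.5] [40.9 40.1] 78.3
[144.5 123. ] rect@86 [478.7  39.5] [133.7  28.7] 0.9
[260.5  19.4] rect@86 [418.8 163.8] [50.  30.7] 74.4
```

View pics/w1_m.png

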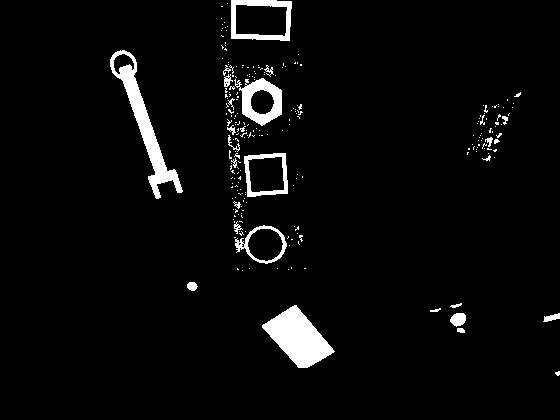

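Call:
{"fn": "apply_moves", "kwargs": {"commands": [{"fingers":1,"twist":0,"dx":-35,"dy":8,"dz":5},{"fingers":1,"twist":0,"dx":-65,"dy":14,"dz":5},{"fingers":1,"twist":0,"dx":-65,"dy":14,"dz":5},{"fingers":1,"twist":0,"dx":-65,"dy":14,"dz":5}]}}

```text
t: 1.92
tool_pos: [495.6, 155.5, 255.9]
ee_rot: [-3.141, -0.001, 2.909]
ft_force: [0.2, 0.6, 0.3]
opening: 1.002
```

```bash
python3 - <<'E'
from h import *
import pickle
s=robot.state();print(s["t"],s["tool_pos"],s["ee_rot"],abs(s["dq"]).max())
im=robot.grab_frame("wrist");cv2.imwrite("pics/w2.png",im[:,:,::-1]);pickle.dump(s,open("w2.pkl","wb"))
E
python3 tops.py w2
```

```text
1.9167 [495.6196765  155.51006277 255.87301681] [-3.14099312e+00 -1.40514805e-03  2.90860637e+00] 0.05231032770582039
[285.1 359. ] rect@86 [706.3 122. ] [39.2 46.6] 22.8
[264.5 303. ] rect@86 [618.3 117.5] [40.5 40.4] 76.7
[265.7 240.5] rect@86 [547.  136.2] [39.5 39.1] 81.1
[262.5 178.5] rect@86 [483.8 148.7] [36.  40.3] 75.2
[494.4 142. ] rect@86 [499.4 372.8] [32.7 30.6] 65.1
[151.8 182. ] rect@86 [464.8  43.2] [ 28.6 133.9] 89.8
[261.1 107.8] rect@86 [419.8 163.1] [50. 30.] 74.2
```

View pics/w2.png

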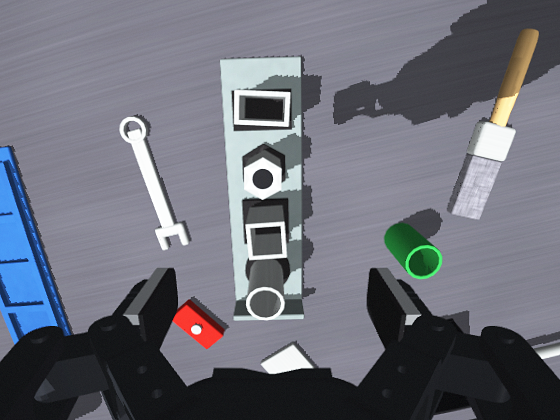

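```bash
python3 - <<'E'
from h import *
import pickle
cen=[];Cs=[]
win={"w1":[(240,218,295,268),(240,148,295,200),(238,74,290,130),(226,0,298,45)],"w2":[(240,280,295,322),(240,215,295,262),(238,152,290,204),(228,84,298,130)]}
for n in win:
    im=cv2.imread(f"pics/{n}.png"); Cs.append(cam("wrist",pickle.load(open(f"{n}.pkl","rb"))))
    hsv=cv2.cvtColor(im,cv2.COLOR_BGR2HSV); m=cv2.inRange(hsv,(0,0,228),(180,10,255))
    L=[]
    for x0,y0,x1,y1 in win[n]:
        cs,_=cv2.findContours(m[y0:y1,x0:x1],cv2.RETR_EXTERNAL,cv2.CHAIN_APPROX_NONE)
        c=cv2.convexHull(max(cs,key=len)); M=cv2.moments(c)
        L.append((M["m10"]/M["m00"]+x0,M["m01"]/M["m00"]+y0))
    cen.append(L)
print(np.round(cen,1).tolist())
T=tri(Cs[0],cen[0],Cs[1],cen[1]);print(T.round(1))
zt=[92,80,84,88]
for i,z in enumerate(zt): print([onz(C,cen[k][i],z)[0].round(1).tolist() for k,C in enumerate(Cs)])
E
```

```text
[[[264.9, 244.1], [265.8, 174.2], [261.5, 101.4], [260.8, 19.6]], [[264.7, 303.2], [265.8, 240.5], [262.2, 178.4], [261.4, 107.8]]]
[[6.139e+02 1.191e+02 9.300e+01 2.000e-01]
 [5.489e+02 1.359e+02 8.060e+01 1.000e-01]
 [4.832e+02 1.484e+02 8.660e+01 0.000e+00]
 [4.197e+02 1.636e+02 8.960e+01 4.000e-01]]
[[614.3, 119.0, 92.0], [614.5, 118.8, 92.0]]
[[549.0, 135.9, 80.0], [549.1, 135.8, 80.0]]
[[483.1, 148.3, 84.0], [483.7, 148.2, 84.0]]
[[419.3, 163.8, 88.0], [419.6, 163.3, 88.0]]
```

Triangulated top heights are 93, 81, 87 and 90 mm, which matches the text (92, 80, 84, 88). Now to look at the carrier.

Call:
{"fn": "apply_moves", "kwargs": {"commands": [{"fingers":1,"twist":0,"dx":5,"dy":-40,"dz":0},{"fingers":1,"twist":0,"dx":10,"dy":-80,"dz":0},{"fingers":1,"twist":0,"dx":10,"dy":-120,"dz":0},{"fingers":1,"twist":0,"dx":10,"dy":-160,"dz":0},{"fingers":1,"twist":0,"dx":10,"dy":-200,"dz":0},{"fingers":1,"twist":0,"dx":10,"dy":-240,"dz":0},{"fingers":1,"twist":0,"dx":10,"dy":-280,"dz":0},{"fingers":1,"twist":0,"dx":10,"dy":-320,"dz":0}]}}

```text
t: 2.63
tool_pos: [507.2, -166.7, 256.1]
ee_rot: [-3.141, 0.0, 2.908]
ft_force: [1.3, -0.6, -0.0]
opening: 1.0
```

Call:
{"fn": "apply_moves", "kwargs": {"commands": [{"fingers":1,"twist":0,"dx":0,"dy":-35,"dz":0},{"fingers":1,"twist":0,"dx":0,"dy":-55,"dz":0},{"fingers":1,"twist":0,"dx":0,"dy":-55,"dz":0},{"fingers":1,"twist":0,"dx":0,"dy":-55,"dz":0}]}}

```text
t: 2.97
tool_pos: [507.4, -222.5, 255.7]
ee_rot: [-3.141, 0.0, 2.907]
ft_force: [0.0, 0.3, 0.2]
opening: 1.006
```

```bash
python3 - <<'E'
from h import *
import pickle
s=robot.state();print(s["t"],s["tool_pos"],s["ee_rot"],abs(s["dq"]).max())
im=robot.grab_frame("wrist");cv2.imwrite("pics/w3.png",im[:,:,::-1]);pickle.dump(s,open("w3.pkl","wb"))
E
```

```text
2.9667 [ 507.38898509 -222.52152693  255.68531825] [-3.14149062e+00  5.46101676e-06  2.90660089e+00] 0.035774538500777185
```

View pics/w3.png

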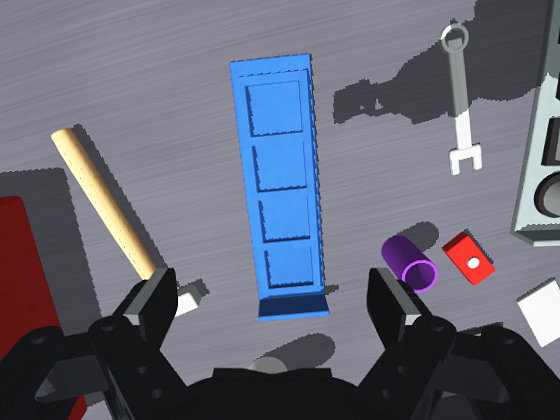

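```bash
python3 - <<'E'
import cv2
b=cv2.imread("pics/w3.png")
cv2.imwrite("pics/c3.png",cv2.resize(b[50:200,220:340],None,fx=4,fy=4,interpolation=cv2.INTER_CUBIC))
cv2.imwrite("pics/c4.png",cv2.resize(b[180:325,220:340],None,fx=4,fy=4,interpolation=cv2.INTER_CUBIC))
E
```

```text
(no output)
```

View pics/c3.png

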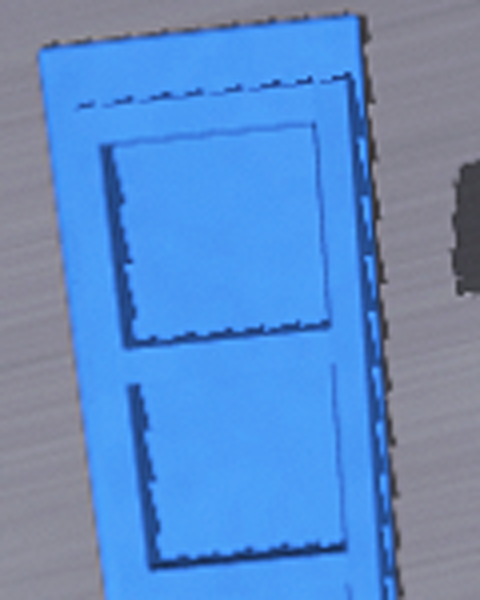

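View pics/c4.png

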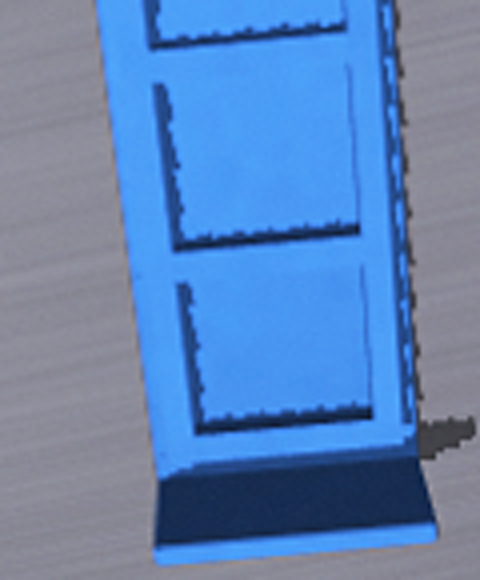

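```bash
python3 - <<'E'
from h import *
import pickle
C=cam("wrist",pickle.load(open("w3.pkl","rb")))
a=np.array([[[103,145],[125,348],[330,328],[316,122]],[[131,385],[151,570],[345,550],[333,365]]],float)/4+[219.6,49.6]
b=np.array([[[155,85],[174,250],[360,234],[348,66]],[[179,284],[196,433],[372,416],[361,266]]],float)/4+[219.6,179.6]
q=np.concatenate([a,b])
X=onz(C,q.reshape(-1,2),14).reshape(4,4,3)[:,:,:2]
cen=X.mean(1);print(cen.round(1))
d=cen[3]-cen[0];print(np.linalg.norm(d),np.degrees(np.arctan2(d[1],d[0])))
for x in X: print([np.linalg.norm(x[i]-x[(i+1)%4]).round(1) for i in range(4)])
print(np.diff(cen,axis=0))
E
```

```text
[[ 435.5 -203. ]
 [ 500.7 -212. ]
 [ 565.8 -221.1]
 [ 630.7 -230. ]]
197.08283603056267 -7.863896386878763
[np.float64(55.3), np.float64(58.8), np.float64(55.7), np.float64(58.8)]
[np.float64(55.2), np.float64(58.4), np.float64(54.7), np.float64(58.4)]
[np.float64(54.2), np.float64(58.7), np.float64(54.7), np.float64(58.6)]
[np.float64(53.9), np.float64(58.3), np.float64(53.9), np.float64(57.9)]
[[65.15366434 -9.00584159]
 [65.16172809 -9.06476358]
 [64.9140518  -8.8943418 ]]
```

Call:
{"fn": "apply_moves", "kwargs": {"commands": [{"fingers":1,"twist":0,"dx":20,"dy":35,"dz":-20},{"fingers":1,"twist":0,"dx":35,"dy":70,"dz":-40},{"fingers":1,"twist":0,"dx":35,"dy":90,"dz":-40},{"fingers":1,"twist":0,"dx":35,"dy":90,"dz":-40},{"fingers":1,"twist":0,"dx":35,"dy":90,"dz":-40}]}}

```text
t: 3.43
tool_pos: [542.4, -128.7, 215.7]
ee_rot: [3.141, -0.001, 2.912]
ft_force: [0.0, -0.1, 0.3]
opening: 0.999
```

```bash
python3 - <<'E'
from h import *
import pickle
s=robot.state();print(s["t"],s["tool_pos"],s["ee_rot"],abs(s["dq"]).max())
im=robot.grab_frame("wrist");cv2.imwrite("pics/w4.png",im[:,:,::-1]);pickle.dump(s,open("w4.pkl","wb"))
cv2.imwrite("pics/c5.png",cv2.resize(im[:300,40:240,::-1],None,fx=2,fy=2,interpolation=cv2.INTER_CUBIC))
E
```

```text
3.4333 [ 542.43911577 -128.70809158  215.6999185 ] [ 3.14132126e+00 -7.52633514e-04  2.91231604e+00] 0.04289372720585411
```

View pics/w4.png

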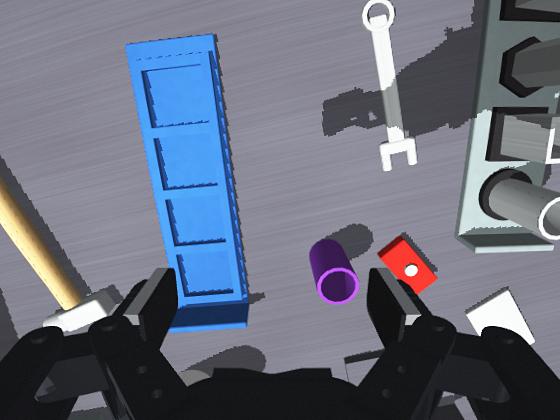

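View pics/c5.png

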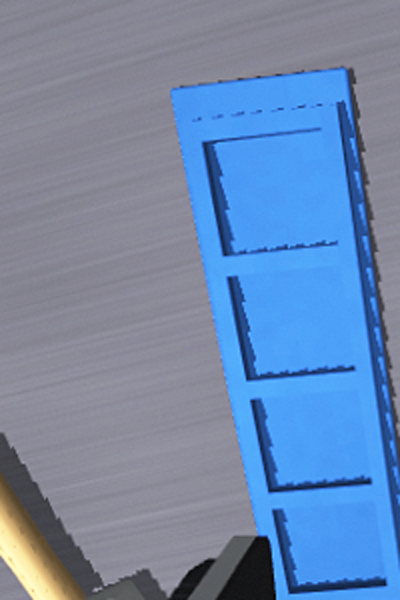

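```bash
python3 - <<'E'
from h import *
import pickle
C=cam("wrist",pickle.load(open("w3.pkl","rb")));D=cam("wrist",pickle.load(open("w4.pkl","rb")))
p=np.array([[103,145],[125,348],[330,328],[131,385],[151,570],[345,550],[155,85+520],[174,250+520],[360,234+520],[196,433+520],[372,416+520]],float)/4+[219.6,49.6]
q=np.array([[205,143],[225,256],[337,242],[229,278],[248,381],[354,367],[252,400],[270,493],[371,480],[290,593],[386,581]],float)/2+[39.7,-.3]
T=tri(C,p,D,q);print(T.round(1),T[:,2].mean())
print((onz(D,q,14)-onz(C,p,14)).round(1))
E
```

```text
[[ 4.042e+02 -2.285e+02  1.170e+01  6.000e-01]
 [ 4.590e+02 -2.363e+02  1.190e+01  0.000e+00]
 [ 4.665e+02 -1.777e+02  1.420e+01  1.100e+00]
 [ 4.698e+02 -2.372e+02  1.340e+01  7.000e-01]
 [ 5.245e+02 -2.450e+02  1.320e+01  5.000e-01]
 [ 5.309e+02 -1.869e+02  1.460e+01  1.200e+00]
 [ 5.354e+02 -2.466e+02  1.270e+01  2.000e-01]
 [ 5.897e+02 -2.541e+02  1.260e+01  1.000e+00]
 [ 5.960e+02 -1.956e+02  1.420e+01  1.800e+00]
 [ 6.542e+02 -2.626e+02  1.380e+01  7.000e-01]
 [ 6.608e+02 -2.046e+02  1.310e+01  1.600e+00]] 13.227222748460086
[[ 0.8  0.4  0. ]
 [ 0.2  0.6  0. ]
 [-1.1  0.3  0. ]
 [ 0.7 -0.1  0. ]
 [ 0.5  0.1  0. ]
 [-1.3  0.2  0. ]
 [ 0.3  0.3  0. ]
 [ 1.2  0.1  0. ]
 [-1.9  0.4  0. ]
 [ 0.8 -0.1  0. ]
 [-1.7  0.5  0. ]]
```

Bay bars triangulate to z ≈ 13 mm (text: 14). The bay centres are:

| Bay | Position (mm) |
|---|---|
| far from the end plate | (435.3, -203) |
| second | (500.7, -212) |
| third | (566, -221) |
| next to the end plate | (631, -230) |

The carrier's angle is -7.9°. The round tube goes first. The crops confirmed it: of the grey (w1 px 266,244), purple (97,300) and green (436,200) tubes, only the grey one is on the rack.

Call:
{"fn": "apply_moves", "kwargs": {"commands": [{"fingers":1,"twist":0,"dx":10,"dy":36,"dz":-5},{"fingers":1,"twist":0,"dx":20,"dy":72,"dz":-10},{"fingers":1,"twist":0,"dx":31,"dy":108,"dz":-15},{"fingers":1,"twist":0,"dx":42,"dy":144,"dz":-20},{"fingers":1,"twist":0,"dx":52,"dy":180,"dz":-25},{"fingers":1,"twist":0,"dx":62,"dy":216,"dz":-35},{"fingers":1,"twist":0,"dx":72,"dy":247.6,"dz":-50},{"fingers":1,"twist":0,"dx":72,"dy":247.6,"dz":-60}]}}

```text
t: 4.15
tool_pos: [615.9, 122.5, 155.5]
ee_rot: [3.14, 0.001, 2.915]
ft_force: [-0.7, -0.7, -1.1]
opening: 1.002
```

Call:
{"fn": "apply_moves", "kwargs": {"commands": [{"fingers":1,"twist":0,"dx":0,"dy":0,"dz":-10},{"fingers":1,"twist":0,"dx":0,"dy":0,"dz":-10}]}}

```text
t: 4.32
tool_pos: [614.9, 122.5, 143.6]
ee_rot: [3.14, -0.001, 2.915]
ft_force: [-1.3, -0.5, -0.5]
opening: 1.0
```

Call:
{"fn": "apply_moves", "kwargs": {"commands": [{"fingers":1,"twist":0,"dx":-0.5,"dy":-3.5,"dz":-10},{"fingers":1,"twist":0,"dx":-0.5,"dy":-3.5,"dz":-35},{"fingers":1,"twist":0,"dx":-0.5,"dy":-3.5,"dz":-60},{"fingers":1,"twist":0,"dx":-0.5,"dy":-3.5,"dz":-85},{"fingers":1,"twist":0,"dx":-0.5,"dy":-3.5,"dz":-98},{"fingers":1,"twist":0,"dx":-0.5,"dy":-3.5,"dz":-98},{"fingers":1,"twist":0,"dx":-0.5,"dy":-3.5,"dz":-98}]}}

```text
t: 4.9
tool_pos: [614.5, 117.7, 46.1]
ee_rot: [3.141, -0.001, 2.914]
ft_force: [-0.4, -0.0, 0.7]
opening: 1.0
```

Call:
{"fn": "apply_moves", "kwargs": {"newtons": 45, "commands": [{"fingers":-1,"twist":0,"dx":0,"dy":0,"dz":0},{"fingers":-1,"twist":0,"dx":0,"dy":0,"dz":0},{"fingers":-1,"twist":0,"dx":0,"dy":0,"dz":0},{"fingers":-1,"twist":0,"dx":0,"dy":0,"dz":0},{"fingers":-1,"twist":0,"dx":0,"dy":0,"dz":0},{"fingers":-1,"twist":0,"dx":0,"dy":0,"dz":0},{"fingers":-1,"twist":0,"dx":0,"dy":0,"dz":0},{"fingers":-1,"twist":0,"dx":0,"dy":0,"dz":0}]}}

```text
t: 5.57
tool_pos: [615.3, 117.7, 47.5]
ee_rot: [3.14, 0.001, 2.914]
ft_force: [-0.5, -1.1, 5.7]
opening: 0.488
```

Call:
{"fn": "apply_moves", "kwargs": {"commands": [{"fingers":-1,"twist":0,"dx":0,"dy":0,"dz":20},{"fingers":-1,"twist":0,"dx":0,"dy":0,"dz":55},{"fingers":-1,"twist":0,"dx":0,"dy":0,"dz":90},{"fingers":-1,"twist":0,"dx":0,"dy":-10,"dz":120},{"fingers":-1,"twist":0,"dx":0,"dy":-20,"dz":125},{"fingers":-1,"twist":0,"dx":0,"dy":-20,"dz":125}]}}

```text
t: 6.07
tool_pos: [616.9, 96.4, 175.1]
ee_rot: [3.14, 0.006, 2.913]
ft_force: [0.4, -0.2, -2.0]
opening: 0.49
```

```bash
python3 - <<'E'
from h import *
s=robot.state();print(s["t"],s["tool_pos"],s["ft_force"],s["opening"])
im=robot.grab_frame("wrist");cv2.imwrite("pics/w5.png",im[:,:,::-1])
E
```

```text
6.0667 [616.89204272  96.38731747 175.14331529] [ 0.37392257 -0.20577013 -1.95486546] 0.4902588444304675
```

View pics/w5.png

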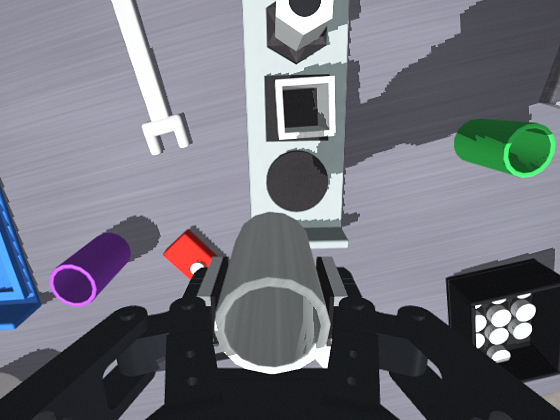

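Held (the pad is bare, tube in the fingers at (272,310)). I'll carry it to bay 1.

Call:
{"fn": "apply_moves", "kwargs": {"commands": [{"fingers":-1,"twist":1,"dx":-20,"dy":-33,"dz":0},{"fingers":-1,"twist":2,"dx":-40,"dy":-66,"dz":0},{"fingers":-1,"twist":3,"dx":-60,"dy":-99,"dz":0},{"fingers":-1,"twist":4,"dx":-80,"dy":-132,"dz":0},{"fingers":-1,"twist":5,"dx":-100,"dy":-165,"dz":0},{"fingers":-1,"twist":5,"dx":-120,"dy":-198,"dz":0},{"fingers":-1,"twist":5,"dx":-140,"dy":-231,"dz":0},{"fingers":-1,"twist":5,"dx":-160,"dy":-264,"dz":0}]}}

```text
t: 6.78
tool_pos: [453.4, -167.1, 171.2]
ee_rot: [3.139, -0.001, 3.0]
ft_force: [0.7, 0.1, -1.5]
opening: 0.488
```

Call:
{"fn": "apply_moves", "kwargs": {"commands": [{"fingers":-1,"twist":0,"dx":-20,"dy":-31,"dz":0},{"fingers":-1,"twist":0,"dx":-22,"dy":-34,"dz":-20},{"fingers":-1,"twist":0,"dx":-22,"dy":-34,"dz":-50},{"fingers":-1,"twist":0,"dx":-22,"dy":-34,"dz":-75},{"fingers":-1,"twist":0,"dx":-22,"dy":-34,"dz":-75},{"fingers":-1,"twist":0,"dx":-22,"dy":-34,"dz":-75}]}}

```text
t: 7.28
tool_pos: [429.7, -199.7, 94.6]
ee_rot: [3.136, -0.005, 3.0]
ft_force: [0.6, 0.8, -1.2]
opening: 0.483
```

Call:
{"fn": "apply_moves", "kwargs": {"commands": [{"fingers":-1,"twist":0,"dx":5.5,"dy":-3.5,"dz":0},{"fingers":-1,"twist":0,"dx":5.5,"dy":-3.5,"dz":-20},{"fingers":-1,"twist":0,"dx":5.5,"dy":-3.5,"dz":-40},{"fingers":-1,"twist":0,"dx":5.5,"dy":-3.5,"dz":-52},{"fingers":-1,"twist":0,"dx":5.5,"dy":-3.5,"dz":-52},{"fingers":-1,"twist":0,"dx":5.5,"dy":-3.5,"dz":-52}]}}

```text
t: 7.78
tool_pos: [436.0, -203.3, 43.3]
ee_rot: [3.137, -0.005, 3.001]
ft_force: [-0.7, 0.8, -1.8]
opening: 0.486
```

```bash
python3 - <<'E'
from h import *
s=robot.state();print(s["t"],s["tool_pos"],s["ft_force"],s["opening"])
im=robot.grab_frame("wrist");cv2.imwrite("pics/w6.png",im[:,:,::-1])
im=robot.grab_frame("side");cv2.imwrite("pics/s6.png",cv2.resize(im[220:360,230:430,::-1],None,fx=4,fy=4))
E
```

```text
7.7833 [ 435.98133243 -203.30218689   43.32458998] [-0.69036668  0.78430152 -1.7588894 ] 0.4861589481389541
```

View pics/w6.png

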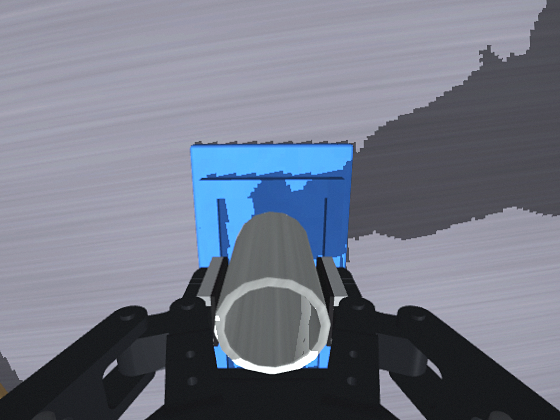

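View pics/s6.png

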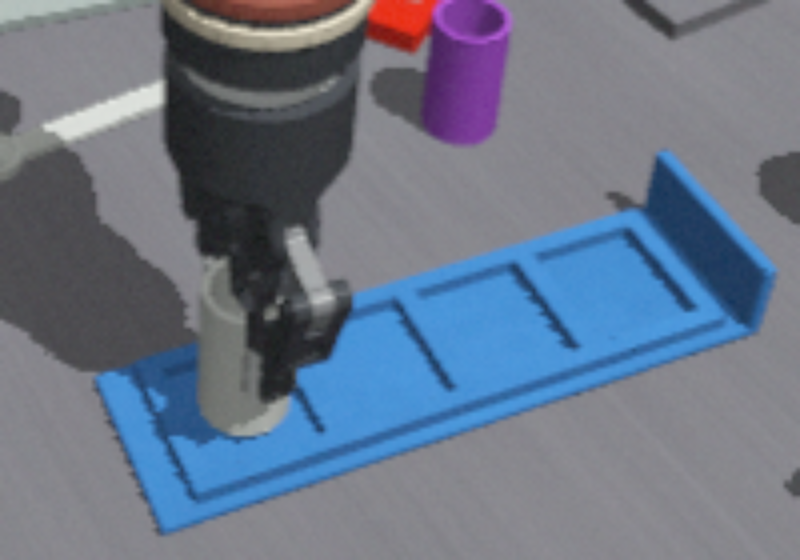

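The tube is just above bay 1 and centred. Lowering to contact.

Call:
{"fn": "apply_moves", "kwargs": {"commands": [{"fingers":-1,"twist":0,"dx":-0.5,"dy":0,"dz":-4},{"fingers":-1,"twist":0,"dx":-0.5,"dy":0,"dz":-6},{"fingers":-1,"twist":0,"dx":-0.5,"dy":0,"dz":-7},{"fingers":-1,"twist":0,"dx":-0.5,"dy":0,"dz":-7}]}}

```text
t: 8.22
tool_pos: [435.9, -203.7, 37.0]
ee_rot: [3.137, -0.003, 3.001]
ft_force: [-0.2, 0.2, -2.3]
opening: 0.488
```

Call:
{"fn": "apply_moves", "kwargs": {"commands": [{"fingers":-1,"twist":0,"dx":0,"dy":0,"dz":-1},{"fingers":-1,"twist":0,"dx":0,"dy":0,"dz":-1.5},{"fingers":-1,"twist":0,"dx":0,"dy":0,"dz":-1.5}]}}

```text
t: 8.47
tool_pos: [436.0, -203.8, 35.6]
ee_rot: [3.137, -0.003, 3.001]
ft_force: [-0.6, 1.0, -1.1]
opening: 0.482
```

Call:
{"fn": "apply_moves", "kwargs": {"commands": [{"fingers":-1,"twist":0,"dx":0,"dy":0,"dz":-1},{"fingers":-1,"twist":0,"dx":0,"dy":0,"dz":-2},{"fingers":-1,"twist":0,"dx":0,"dy":0,"dz":-2}]}}

```text
t: 8.72
tool_pos: [436.1, -203.8, 35.3]
ee_rot: [3.138, -0.002, 3.001]
ft_force: [-7.2, 5.1, 28.5]
opening: 0.483
```

Contact at z ≈ 35.5. Releasing and lifting.

Call:
{"fn": "apply_moves", "kwargs": {"commands": [{"fingers":-1,"twist":0,"dx":0,"dy":0,"dz":0},{"fingers":0.2,"twist":0,"dx":0,"dy":0,"dz":0},{"fingers":1,"twist":0,"dx":0,"dy":0,"dz":0},{"fingers":1,"twist":0,"dx":0,"dy":0,"dz":0},{"fingers":1,"twist":0,"dx":0,"dy":0,"dz":0},{"fingers":1,"twist":0,"dx":0,"dy":0,"dz":0},{"fingers":1,"twist":0,"dx":0,"dy":0,"dz":15},{"fingers":1,"twist":0,"dx":0,"dy":0,"dz":50}]}}

```text
t: 9.38
tool_pos: [433.5, -202.1, 82.6]
ee_rot: [3.135, -0.009, 3.001]
ft_force: [0.2, -0.2, 0.5]
opening: 1.004
```

Call:
{"fn": "apply_moves", "kwargs": {"commands": [{"fingers":1,"twist":0,"dx":0,"dy":0,"dz":35},{"fingers":1,"twist":0,"dx":5,"dy":20,"dz":70},{"fingers":1,"twist":0,"dx":15,"dy":55,"dz":75},{"fingers":1,"twist":0,"dx":25,"dy":90,"dz":75},{"fingers":1,"twist":0,"dx":25,"dy":90,"dz":75}]}}

```text
t: 9.8
tool_pos: [459.7, -107.7, 158.4]
ee_rot: [3.133, -0.007, 3.005]
ft_force: [-0.4, -0.4, -0.1]
opening: 1.002
```

```bash
python3 - <<'E'
from h import *
s=robot.state();print(s["t"],s["tool_pos"],s["ee_rot"],s["ft_force"],s["opening"])
im=robot.grab_frame("wrist");cv2.imwrite("pics/w7.png",im[:,:,::-1])
im=robot.grab_frame("side");cv2.imwrite("pics/s7.png",cv2.resize(im[220:360,230:430,::-1],None,fx=4,fy=4))
E
```

```text
9.8 [ 459.73511407 -107.66784972  158.44288565] [ 3.13294198 -0.00719657  3.0045142 ] [-0.37133946 -0.40956809 -0.09958762] 1.0015658591168821
```

View pics/s7.png

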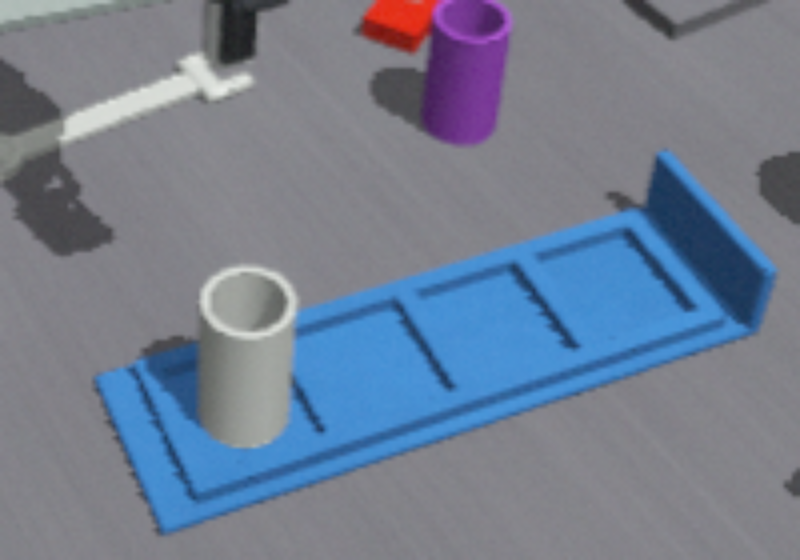

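The round tube stands upright in the end bay. Square tube next, at (549,135.9).

Call:
{"fn": "apply_moves", "kwargs": {"commands": [{"fingers":1,"twist":-1,"dx":13,"dy":36,"dz":0},{"fingers":1,"twist":-1,"dx":26,"dy":72,"dz":0},{"fingers":1,"twist":-1,"dx":39,"dy":108,"dz":0},{"fingers":1,"twist":-1,"dx":52,"dy":144,"dz":0},{"fingers":1,"twist":-1,"dx":65,"dy":180,"dz":0},{"fingers":1,"twist":-1,"dx":78,"dy":216,"dz":0},{"fingers":1,"twist":-1,"dx":89,"dy":243.5,"dz":-10},{"fingers":1,"twist":-1,"dx":89,"dy":243.5,"dz":-20}]}}

```text
t: 10.57
tool_pos: [550.0, 135.7, 137.2]
ee_rot: [3.133, -0.007, 2.989]
ft_force: [-0.9, 0.5, -0.2]
opening: 1.002
```

Call:
{"fn": "apply_moves", "kwargs": {"commands": [{"fingers":1,"twist":0,"dx":0,"dy":0,"dz":0},{"fingers":1,"twist":0,"dx":0,"dy":0,"dz":0}]}}

```text
t: 10.73
tool_pos: [549.6, 134.9, 136.2]
ee_rot: [3.134, -0.009, 2.988]
ft_force: [0.4, -0.2, 0.9]
opening: 0.996
```

Call:
{"fn": "apply_moves", "kwargs": {"commands": [{"fingers":1,"twist":0,"dx":-0.5,"dy":1,"dz":-25},{"fingers":1,"twist":0,"dx":-0.5,"dy":1,"dz":-50},{"fingers":1,"twist":0,"dx":-0.5,"dy":1,"dz":-75},{"fingers":1,"twist":0,"dx":-0.5,"dy":1,"dz":-95},{"fingers":1,"twist":0,"dx":-0.5,"dy":1,"dz":-95},{"fingers":1,"twist":0,"dx":-0.5,"dy":1,"dz":-95}]}}

```text
t: 11.23
tool_pos: [548.6, 134.5, 41.3]
ee_rot: [3.134, -0.01, 2.987]
ft_force: [0.6, 0.4, -0.3]
opening: 0.997
```

Call:
{"fn": "apply_moves", "kwargs": {"newtons": 45, "commands": [{"fingers":-1,"twist":0,"dx":0,"dy":0,"dz":0},{"fingers":-1,"twist":0,"dx":0,"dy":0,"dz":0},{"fingers":-1,"twist":0,"dx":0,"dy":0,"dz":0},{"fingers":-1,"twist":0,"dx":0,"dy":0,"dz":0},{"fingers":-1,"twist":0,"dx":0,"dy":0,"dz":0},{"fingers":-1,"twist":0,"dx":0,"dy":0,"dz":0},{"fingers":-1,"twist":0,"dx":0,"dy":0,"dz":0},{"fingers":-1,"twist":0,"dx":0,"dy":0,"dz":0}]}}

```text
t: 11.9
tool_pos: [549.5, 134.5, 42.6]
ee_rot: [3.134, -0.008, 2.987]
ft_force: [-0.9, -1.2, 7.1]
opening: 0.467
```

Call:
{"fn": "apply_moves", "kwargs": {"commands": [{"fingers":-1,"twist":0,"dx":0,"dy":0,"dz":20},{"fingers":-1,"twist":0,"dx":0,"dy":0,"dz":55},{"fingers":-1,"twist":0,"dx":0,"dy":0,"dz":90},{"fingers":-1,"twist":0,"dx":0,"dy":-10,"dz":120},{"fingers":-1,"twist":0,"dx":0,"dy":-20,"dz":130},{"fingers":-1,"twist":0,"dx":0,"dy":-20,"dz":130}]}}

```text
t: 12.4
tool_pos: [551.3, 113.3, 175.3]
ee_rot: [3.134, -0.003, 2.986]
ft_force: [0.6, -1.0, -3.5]
opening: 0.465
```

```bash
python3 - <<'E'
from h import *
s=robot.state();print(s["t"],s["tool_pos"],s["ft_force"],s["opening"])
im=robot.grab_frame("wrist");cv2.imwrite("pics/w8.png",im[:,:,::-1])
E
```

```text
12.4 [551.26609652 113.25119669 175.27553023] [ 0.58118506 -0.97157656 -3.53610449] 0.46500664681460807
```

View pics/w8.png

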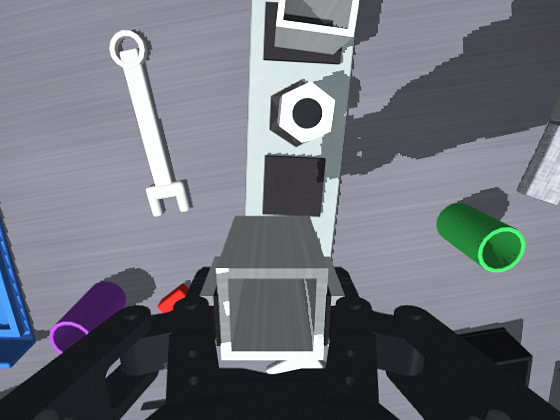

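The square tube is held, seen at (272,315). Carrying it to bay 2.

Call:
{"fn": "apply_moves", "kwargs": {"commands": [{"fingers":-1,"twist":0.5,"dx":-6,"dy":-38,"dz":0},{"fingers":-1,"twist":1,"dx":-12,"dy":-76,"dz":0},{"fingers":-1,"twist":1,"dx":-18,"dy":-114,"dz":0},{"fingers":-1,"twist":1,"dx":-24,"dy":-152,"dz":0},{"fingers":-1,"twist":1,"dx":-30,"dy":-190,"dz":0},{"fingers":-1,"twist":1,"dx":-36,"dy":-228,"dz":0},{"fingers":-1,"twist":1,"dx":-42,"dy":-266,"dz":0},{"fingers":-1,"twist":1,"dx":-46,"dy":-300,"dz":0}]}}

```text
t: 13.12
tool_pos: [502.1, -187.5, 170.8]
ee_rot: [3.133, -0.01, 3.003]
ft_force: [1.4, -0.1, -3.7]
opening: 0.465
```

Call:
{"fn": "apply_moves", "kwargs": {"commands": [{"fingers":-1,"twist":0,"dx":-3,"dy":-15,"dz":0},{"fingers":-1,"twist":0,"dx":-3,"dy":-18,"dz":-25},{"fingers":-1,"twist":0,"dx":-3,"dy":-18,"dz":-55},{"fingers":-1,"twist":0,"dx":-3,"dy":-18,"dz":-80},{"fingers":-1,"twist":0,"dx":-3,"dy":-18,"dz":-80},{"fingers":-1,"twist":0,"dx":-3,"dy":-18,"dz":-80}]}}

```text
t: 13.62
tool_pos: [497.1, -204.2, 88.7]
ee_rot: [3.131, -0.015, 3.003]
ft_force: [-0.1, 0.0, -2.7]
opening: 0.465
```

Call:
{"fn": "apply_moves", "kwargs": {"commands": [{"fingers":-1,"twist":0,"dx":3.5,"dy":-8,"dz":0},{"fingers":-1,"twist":0,"dx":3.5,"dy":-8,"dz":-15},{"fingers":-1,"twist":0,"dx":3.5,"dy":-8,"dz":-35},{"fingers":-1,"twist":0,"dx":3.5,"dy":-8,"dz":-52},{"fingers":-1,"twist":0,"dx":3.5,"dy":-8,"dz":-52},{"fingers":-1,"twist":0,"dx":3.5,"dy":-8,"dz":-52}]}}

```text
t: 14.12
tool_pos: [501.1, -212.5, 37.4]
ee_rot: [3.131, -0.015, 3.003]
ft_force: [0.9, -0.0, -2.5]
opening: 0.465
```

Call:
{"fn": "apply_moves", "kwargs": {"commands": [{"fingers":-1,"twist":0,"dx":0,"dy":0,"dz":-3},{"fingers":-1,"twist":0,"dx":0,"dy":0,"dz":-5},{"fingers":-1,"twist":0,"dx":0,"dy":0,"dz":-5},{"fingers":-1,"twist":0,"dx":0,"dy":0,"dz":-5}]}}

```text
t: 14.45
tool_pos: [501.5, -212.8, 33.0]
ee_rot: [3.131, -0.014, 3.003]
ft_force: [0.6, -0.3, -3.5]
opening: 0.463
```

Call:
{"fn": "apply_moves", "kwargs": {"commands": [{"fingers":-1,"twist":0,"dx":-0.5,"dy":0.5,"dz":-1},{"fingers":-1,"twist":0,"dx":-0.5,"dy":0.5,"dz":-2},{"fingers":-1,"twist":0,"dx":-0.5,"dy":0.5,"dz":-2.5},{"fingers":-1,"twist":0,"dx":-0.5,"dy":0.5,"dz":-2.5}]}}

```text
t: 14.78
tool_pos: [501.0, -212.3, 30.7]
ee_rot: [3.131, -0.014, 3.003]
ft_force: [0.0, 0.8, -0.9]
opening: 0.464
```

Call:
{"fn": "apply_moves", "kwargs": {"commands": [{"fingers":-1,"twist":0,"dx":0,"dy":0,"dz":-1},{"fingers":-1,"twist":0,"dx":0,"dy":0,"dz":-1.5},{"fingers":-1,"twist":0,"dx":0,"dy":0,"dz":-1.5}]}}

```text
t: 15.03
tool_pos: [501.1, -212.3, 30.6]
ee_rot: [3.132, -0.013, 3.003]
ft_force: [-5.2, 3.9, 17.0]
opening: 0.462
```

Call:
{"fn": "apply_moves", "kwargs": {"commands": [{"fingers":-1,"twist":0,"dx":0,"dy":0,"dz":0},{"fingers":0.2,"twist":0,"dx":0,"dy":0,"dz":0},{"fingers":1,"twist":0,"dx":0,"dy":0,"dz":0},{"fingers":1,"twist":0,"dx":0,"dy":0,"dz":0},{"fingers":1,"twist":0,"dx":0,"dy":0,"dz":0},{"fingers":1,"twist":0,"dx":0,"dy":0,"dz":0},{"fingers":1,"twist":0,"dx":0,"dy":0,"dz":15},{"fingers":1,"twist":0,"dx":0,"dy":0,"dz":50}]}}

```text
t: 15.7
tool_pos: [498.4, -210.7, 77.5]
ee_rot: [3.129, -0.02, 3.003]
ft_force: [0.4, 0.1, -0.4]
opening: 0.999
```

Call:
{"fn": "apply_moves", "kwargs": {"commands": [{"fingers":1,"twist":0,"dx":0,"dy":0,"dz":35},{"fingers":1,"twist":0,"dx":0,"dy":20,"dz":70},{"fingers":1,"twist":0,"dx":0,"dy":55,"dz":80},{"fingers":1,"twist":0,"dx":0,"dy":90,"dz":80},{"fingers":1,"twist":0,"dx":0,"dy":90,"dz":80}]}}

```text
t: 16.12
tool_pos: [498.2, -116.2, 158.6]
ee_rot: [3.127, -0.019, 3.006]
ft_force: [-0.1, -0.0, -0.3]
opening: 1.001
```

```bash
python3 - <<'E'
from h import *
s=robot.state();print(s["t"],s["tool_pos"],s["ee_rot"],s["ft_force"],s["opening"])
im=robot.grab_frame("side");cv2.imwrite("pics/s8.png",cv2.resize(im[220:360,230:430,::-1],None,fx=4,fy=4))
E
```

```text
16.1167 [ 498.19019212 -116.18769233  158.60801239] [ 3.12696819 -0.01911217  3.00601791] [-0.10686445 -0.03972643 -0.2900637 ] 1.001423717783206
```

View pics/s8.png

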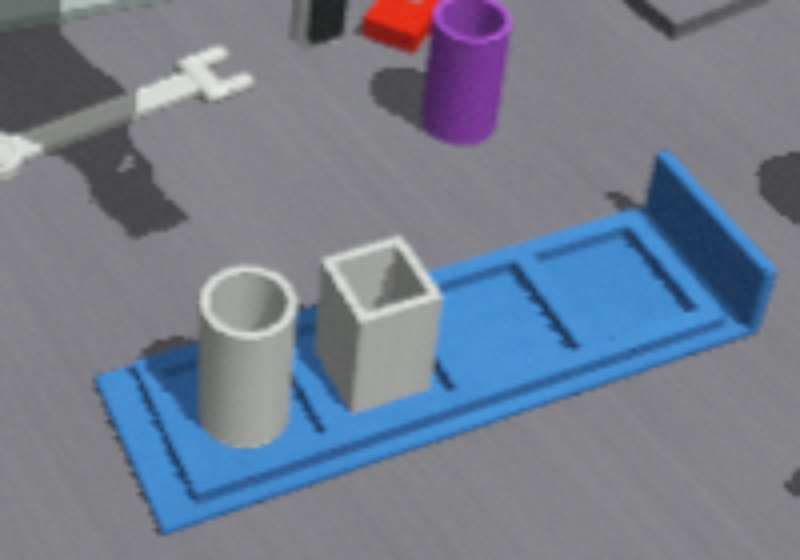

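The square tube is upright in bay 2. Hex nut next, at (483.4,148.3).

Call:
{"fn": "apply_moves", "kwargs": {"commands": [{"fingers":1,"twist":-1,"dx":-2,"dy":40,"dz":0},{"fingers":1,"twist":-2,"dx":-4,"dy":80,"dz":0},{"fingers":1,"twist":-3,"dx":-6,"dy":120,"dz":0},{"fingers":1,"twist":-4,"dx":-9,"dy":160,"dz":0},{"fingers":1,"twist":-6,"dx":-12,"dy":200,"dz":0},{"fingers":1,"twist":-7,"dx":-15,"dy":240,"dz":-10},{"fingers":1,"twist":-7,"dx":-15,"dy":264,"dz":-20},{"fingers":1,"twist":-7,"dx":-15,"dy":264,"dz":-20}]}}

```text
t: 16.83
tool_pos: [482.2, 148.9, 136.4]
ee_rot: [3.128, -0.022, 2.888]
ft_force: [-0.3, -1.5, 0.3]
opening: 0.996
```

Call:
{"fn": "apply_moves", "kwargs": {"commands": [{"fingers":1,"twist":0,"dx":0,"dy":0,"dz":0},{"fingers":1,"twist":0,"dx":0,"dy":0,"dz":0}]}}

```text
t: 17.0
tool_pos: [482.2, 148.5, 135.9]
ee_rot: [3.129, -0.022, 2.888]
ft_force: [0.1, -0.8, 0.3]
opening: 1.005
```

```bash
python3 - <<'E'
from h import *
import pickle
s=robot.state();print(s["t"],s["tool_pos"],s["ee_rot"]);pickle.dump(s,open("w9.pkl","wb"))
im=robot.grab_frame("wrist");cv2.imwrite("pics/w9.png",im[:,:,::-1])
E
python3 tops.py w9
```

```text
17.0 [482.19048807 148.45469697 135.90828144] [ 3.12875857 -0.02241103  2.88781404]
[272.9 238.1] rect@86 [484.8 148.7] [32.8 40.1] 10.1
[111.1 211. ] rect@86 [445.3  56.5] [96.1 21.4] 4.9
[262.5 162.5] rect@86 [438.6 154.4] [57.9 71.4] 75.3
```

View pics/w9.png

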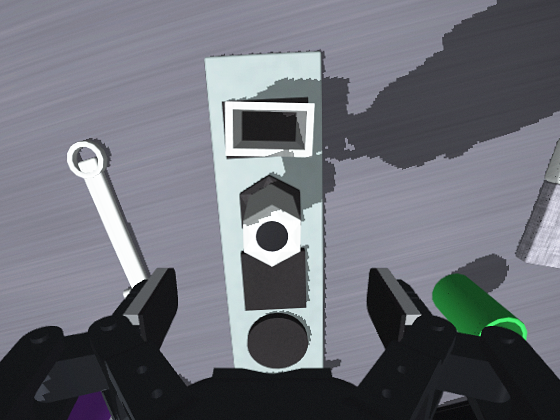

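Call:
{"fn": "apply_moves", "kwargs": {"commands": [{"fingers":1,"twist":0,"dx":1.5,"dy":0,"dz":-25},{"fingers":1,"twist":0,"dx":1.5,"dy":0,"dz":-50},{"fingers":1,"twist":0,"dx":1.5,"dy":0,"dz":-75},{"fingers":1,"twist":0,"dx":1.5,"dy":0,"dz":-93},{"fingers":1,"twist":0,"dx":1.5,"dy":0,"dz":-93},{"fingers":1,"twist":0,"dx":1.5,"dy":0,"dz":-93}]}}

```text
t: 17.55
tool_pos: [483.9, 146.8, 43.2]
ee_rot: [3.129, -0.023, 2.885]
ft_force: [0.6, 0.6, 0.6]
opening: 1.005
```

Call:
{"fn": "apply_moves", "kwargs": {"newtons": 50, "commands": [{"fingers":-1,"twist":0,"dx":0,"dy":0,"dz":0},{"fingers":-1,"twist":0,"dx":0,"dy":0,"dz":0},{"fingers":-1,"twist":0,"dx":0,"dy":0,"dz":0},{"fingers":-1,"twist":0,"dx":0,"dy":0,"dz":0},{"fingers":-1,"twist":0,"dx":0,"dy":0,"dz":0},{"fingers":-1,"twist":0,"dx":0,"dy":0,"dz":0},{"fingers":-1,"twist":0,"dx":0,"dy":0,"dz":0},{"fingers":-1,"twist":0,"dx":0,"dy":0,"dz":0}]}}

```text
t: 18.22
tool_pos: [484.6, 146.9, 44.1]
ee_rot: [3.129, -0.021, 2.885]
ft_force: [-0.8, -0.6, 7.6]
opening: 0.413
```

Call:
{"fn": "apply_moves", "kwargs": {"commands": [{"fingers":-1,"twist":0,"dx":0,"dy":0,"dz":20},{"fingers":-1,"twist":0,"dx":0,"dy":0,"dz":55},{"fingers":-1,"twist":0,"dx":0,"dy":0,"dz":90},{"fingers":-1,"twist":0,"dx":0,"dy":-10,"dz":120},{"fingers":-1,"twist":0,"dx":0,"dy":-20,"dz":130},{"fingers":-1,"twist":0,"dx":0,"dy":-20,"dz":130}]}}

```text
t: 18.72
tool_pos: [486.1, 125.8, 176.6]
ee_rot: [3.128, -0.017, 2.885]
ft_force: [1.0, -0.1, -4.1]
opening: 0.415
```

```bash
python3 - <<'E'
from h import *
s=robot.state();print(s["t"],s["tool_pos"],s["ft_force"],s["opening"])
im=robot.grab_frame("wrist");cv2.imwrite("pics/w10.png",im[:,:,::-1])
E
```

```text
18.7167 [486.14097782 125.78401487 176.6209232 ] [ 1.04100226 -0.09410422 -4.07672737] 0.41475783442818126
```

View pics/w10.png

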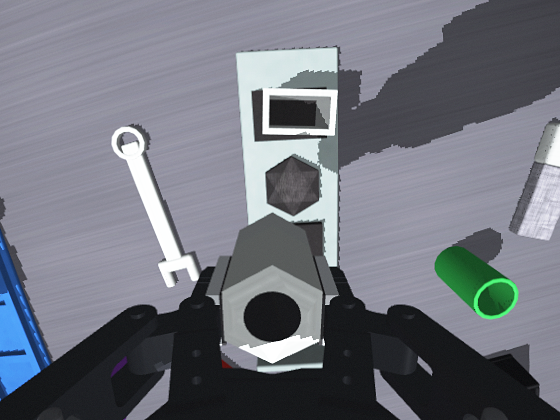

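Call:
{"fn": "apply_moves", "kwargs": {"commands": [{"fingers":-1,"twist":1,"dx":9,"dy":-38,"dz":0},{"fingers":-1,"twist":2,"dx":18,"dy":-76,"dz":0},{"fingers":-1,"twist":3,"dx":27,"dy":-114,"dz":0},{"fingers":-1,"twist":4,"dx":36,"dy":-152,"dz":0},{"fingers":-1,"twist":5,"dx":45,"dy":-190,"dz":0},{"fingers":-1,"twist":6,"dx":54,"dy":-228,"dz":0},{"fingers":-1,"twist":7,"dx":63,"dy":-266,"dz":0},{"fingers":-1,"twist":7,"dx":72,"dy":-304,"dz":0}]}}

```text
t: 19.43
tool_pos: [556.1, -178.9, 172.2]
ee_rot: [3.127, -0.023, 3.007]
ft_force: [1.2, 0.7, -3.0]
opening: 0.415
```

Call:
{"fn": "apply_moves", "kwargs": {"commands": [{"fingers":-1,"twist":0,"dx":8,"dy":-33,"dz":0},{"fingers":-1,"twist":0,"dx":8,"dy":-35,"dz":-20},{"fingers":-1,"twist":0,"dx":8,"dy":-35,"dz":-50},{"fingers":-1,"twist":0,"dx":8,"dy":-35,"dz":-80},{"fingers":-1,"twist":0,"dx":8,"dy":-35,"dz":-80},{"fingers":-1,"twist":0,"dx":8,"dy":-35,"dz":-80}]}}

```text
t: 19.93
tool_pos: [561.9, -212.5, 89.5]
ee_rot: [3.125, -0.029, 3.007]
ft_force: [-0.1, -0.6, -2.8]
opening: 0.416
```

Call:
{"fn": "apply_moves", "kwargs": {"commands": [{"fingers":-1,"twist":0,"dx":4,"dy":-8.5,"dz":0},{"fingers":-1,"twist":0,"dx":4,"dy":-8.5,"dz":-15},{"fingers":-1,"twist":0,"dx":4,"dy":-8.5,"dz":-35},{"fingers":-1,"twist":0,"dx":4,"dy":-8.5,"dz":-52},{"fingers":-1,"twist":0,"dx":4,"dy":-8.5,"dz":-52},{"fingers":-1,"twist":0,"dx":4,"dy":-8.5,"dz":-52}]}}

```text
t: 20.43
tool_pos: [566.4, -221.4, 38.3]
ee_rot: [3.125, -0.029, 3.008]
ft_force: [-0.8, 0.1, -3.0]
opening: 0.414
```

Call:
{"fn": "apply_moves", "kwargs": {"commands": [{"fingers":-1,"twist":0,"dx":0,"dy":0,"dz":-3},{"fingers":-1,"twist":0,"dx":0,"dy":0,"dz":-5},{"fingers":-1,"twist":0,"dx":0,"dy":0,"dz":-5},{"fingers":-1,"twist":0,"dx":0,"dy":0,"dz":-5}]}}

```text
t: 20.77
tool_pos: [566.9, -221.7, 34.1]
ee_rot: [3.125, -0.028, 3.008]
ft_force: [-0.0, -0.2, -3.5]
opening: 0.417
```

Call:
{"fn": "apply_moves", "kwargs": {"commands": [{"fingers":-1,"twist":0,"dx":-0.5,"dy":0.5,"dz":-1},{"fingers":-1,"twist":0,"dx":-0.5,"dy":0.5,"dz":-2},{"fingers":-1,"twist":0,"dx":-0.5,"dy":0.5,"dz":-2.5},{"fingers":-1,"twist":0,"dx":-0.5,"dy":0.5,"dz":-2.5}]}}

```text
t: 21.1
tool_pos: [566.6, -221.2, 32.3]
ee_rot: [3.126, -0.027, 3.008]
ft_force: [-1.8, 1.9, 4.6]
opening: 0.418
```

Call:
{"fn": "apply_moves", "kwargs": {"commands": [{"fingers":-1,"twist":0,"dx":0,"dy":0,"dz":-0.5},{"fingers":-1,"twist":0,"dx":0,"dy":0,"dz":-1},{"fingers":-1,"twist":0,"dx":0,"dy":0,"dz":-1}]}}

```text
t: 21.35
tool_pos: [566.6, -221.2, 32.2]
ee_rot: [3.126, -0.027, 3.008]
ft_force: [-4.3, 1.3, 9.8]
opening: 0.417
```

Call:
{"fn": "apply_moves", "kwargs": {"commands": [{"fingers":-1,"twist":0,"dx":0,"dy":0,"dz":0},{"fingers":0.2,"twist":0,"dx":0,"dy":0,"dz":0},{"fingers":1,"twist":0,"dx":0,"dy":0,"dz":0},{"fingers":1,"twist":0,"dx":0,"dy":0,"dz":0},{"fingers":1,"twist":0,"dx":0,"dy":0,"dz":0},{"fingers":1,"twist":0,"dx":0,"dy":0,"dz":0},{"fingers":1,"twist":0,"dx":0,"dy":0,"dz":15},{"fingers":1,"twist":0,"dx":0,"dy":0,"dz":35}]}}

```text
t: 22.02
tool_pos: [565.3, -220.5, 65.9]
ee_rot: [3.125, -0.03, 3.008]
ft_force: [1.1, 0.3, 0.1]
opening: 1.003
```

Call:
{"fn": "apply_moves", "kwargs": {"commands": [{"fingers":1,"twist":0,"dx":0,"dy":0,"dz":35},{"fingers":1,"twist":0,"dx":0,"dy":20,"dz":70},{"fingers":1,"twist":0,"dx":-10,"dy":55,"dz":90},{"fingers":1,"twist":0,"dx":-20,"dy":90,"dz":90},{"fingers":1,"twist":0,"dx":-20,"dy":90,"dz":90},{"fingers":1,"twist":0,"dx":-20,"dy":90,"dz":90}]}}

```text
t: 22.52
tool_pos: [545.1, -129.0, 156.5]
ee_rot: [3.125, -0.029, 3.01]
ft_force: [0.6, -0.3, 0.6]
opening: 1.001
```

```bash
python3 - <<'E'
from h import *
s=robot.state();print(s["t"],s["tool_pos"],s["ee_rot"],s["ft_force"],s["opening"])
im=robot.grab_frame("side");cv2.imwrite("pics/s9.png",cv2.resize(im[220:360,230:430,::-1],None,fx=4,fy=4))
E
```

```text
22.5167 [ 545.11932373 -128.98443093  156.54587834] [ 3.12467868 -0.02926223  3.0101101 ] [ 0.57219344 -0.28112855  0.55208006] 1.0007253693197584
```

View pics/s9.png

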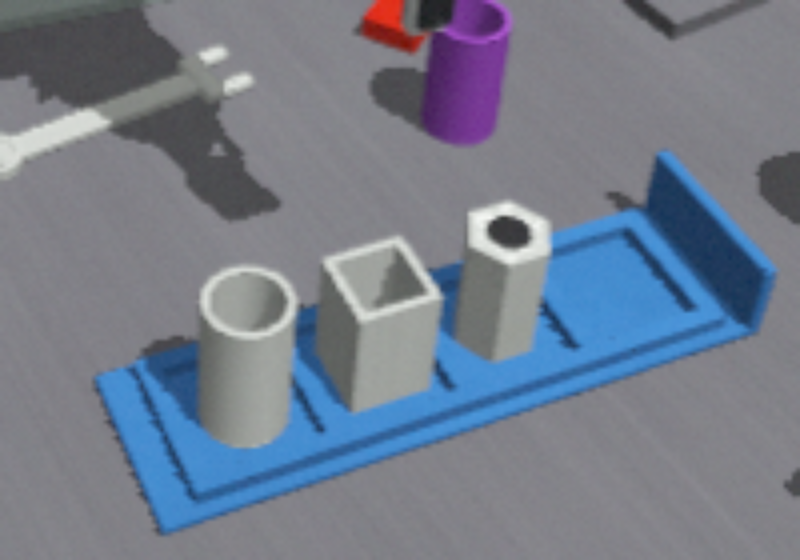

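The hex nut is upright in bay 3. Oblong tube next, at (419.5,163.5).

Call:
{"fn": "apply_moves", "kwargs": {"commands": [{"fingers":1,"twist":-1,"dx":-14,"dy":34,"dz":0},{"fingers":1,"twist":-2,"dx":-28,"dy":68,"dz":0},{"fingers":1,"twist":-3,"dx":-43,"dy":102,"dz":0},{"fingers":1,"twist":-4,"dx":-58,"dy":136,"dz":0},{"fingers":1,"twist":-5,"dx":-73,"dy":170,"dz":0},{"fingers":1,"twist":-6,"dx":-88,"dy":204,"dz":0},{"fingers":1,"twist":-7,"dx":-103,"dy":238,"dz":0},{"fingers":1,"twist":-8,"dx":-116,"dy":270,"dz":0}]}}

```text
t: 23.23
tool_pos: [429.0, 140.6, 155.9]
ee_rot: [3.125, -0.029, 2.867]
ft_force: [0.7, -0.1, -0.3]
opening: 0.999
```

Call:
{"fn": "apply_moves", "kwargs": {"commands": [{"fingers":1,"twist":-0.5,"dx":-8,"dy":18,"dz":-10},{"fingers":1,"twist":-0.5,"dx":-8,"dy":18,"dz":-20},{"fingers":1,"twist":-0.5,"dx":-8,"dy":18,"dz":-20},{"fingers":1,"twist":-0.5,"dx":-8,"dy":18,"dz":-20}]}}

```text
t: 23.57
tool_pos: [421.3, 158.1, 135.5]
ee_rot: [3.126, -0.03, 2.858]
ft_force: [-0.1, -0.4, -0.0]
opening: 1.002
```

```bash
python3 - <<'E'
from h import *
import pickle
s=robot.state();print(s["t"],s["tool_pos"],s["ee_rot"]);pickle.dump(s,open("w11.pkl","wb"))
im=robot.grab_frame("wrist");cv2.imwrite("pics/w11.png",im[:,:,::-1])
E
python3 tops.py w11
```

```text
23.5667 [421.27609837 158.09977072 135.53220313] [ 3.12590025 -0.03029782  2.85796315]
[115.1 254.1] rect@86 [406.5  59.1] [53.2 21.8] 9.2
[276.4 242.7] rect@86 [434.8 157.8] [ 62.  145.7] 78.4
```

View pics/w11.png

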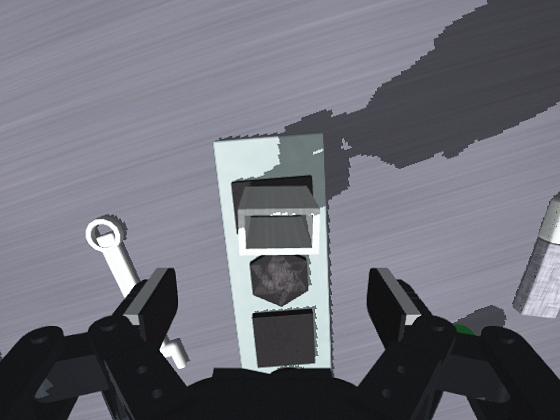

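```bash
python3 - <<'E'
from h import *
import pickle
C=cam("wrist",pickle.load(open("w11.pkl","rb")))
im=cv2.imread("pics/w11.png"); m=cv2.inRange(cv2.cvtColor(im,cv2.COLOR_BGR2HSV),(0,0,245),(180,8,255))[195:265,225:330]
c=max(cv2.findContours(m,0,1)[0],key=len).reshape(-1,2)+[225,195]
P=onz(C,c,88)[:,:2].astype(np.float32);print(c.min(0),c.max(0),cv2.minAreaRect(P))
E
```

```text
[238 215] [319 255] ((421.6697082519531, 162.6407012939453), (50.09263610839844, 25.05255126953125), 75.30342102050781)
```

Call:
{"fn": "apply_moves", "kwargs": {"commands": [{"fingers":1,"twist":1,"dx":-2,"dy":5.5,"dz":-5},{"fingers":1,"twist":1,"dx":-2,"dy":5.5,"dz":-25},{"fingers":1,"twist":1,"dx":-2,"dy":5.5,"dz":-50},{"fingers":1,"twist":1,"dx":-2,"dy":5.5,"dz":-75},{"fingers":1,"twist":1,"dx":-2,"dy":5.5,"dz":-91},{"fingers":1,"twist":1,"dx":-2,"dy":5.5,"dz":-91},{"fingers":1,"twist":1,"dx":-2,"dy":5.5,"dz":-91}]}}

```text
t: 24.2
tool_pos: [419.5, 163.0, 44.7]
ee_rot: [3.126, -0.031, 2.874]
ft_force: [0.5, -0.3, 1.0]
opening: 1.001
```

Call:
{"fn": "apply_moves", "kwargs": {"newtons": 45, "commands": [{"fingers":-1,"twist":0,"dx":0,"dy":0,"dz":0},{"fingers":-1,"twist":0,"dx":0,"dy":0,"dz":0},{"fingers":-1,"twist":0,"dx":0,"dy":0,"dz":0},{"fingers":-1,"twist":0,"dx":0,"dy":0,"dz":0},{"fingers":-1,"twist":0,"dx":0,"dy":0,"dz":0},{"fingers":-1,"twist":0,"dx":0,"dy":0,"dz":0},{"fingers":-1,"twist":0,"dx":0,"dy":0,"dz":0},{"fingers":-1,"twist":0,"dx":0,"dy":0,"dz":0}]}}

```text
t: 24.87
tool_pos: [420.6, 163.2, 45.9]
ee_rot: [3.125, -0.029, 2.874]
ft_force: [-0.8, -0.4, 6.3]
opening: 0.583
```

Call:
{"fn": "apply_moves", "kwargs": {"commands": [{"fingers":-1,"twist":0,"dx":0,"dy":0,"dz":20},{"fingers":-1,"twist":0,"dx":0,"dy":0,"dz":55},{"fingers":-1,"twist":0,"dx":0,"dy":0,"dz":90},{"fingers":-1,"twist":0,"dx":0,"dy":-10,"dz":120},{"fingers":-1,"twist":0,"dx":0,"dy":-20,"dz":130},{"fingers":-1,"twist":0,"dx":0,"dy":-20,"dz":130},{"fingers":-1,"twist":0,"dx":0,"dy":-20,"dz":130}]}}

```text
t: 25.45
tool_pos: [420.8, 143.1, 176.2]
ee_rot: [3.125, -0.028, 2.873]
ft_force: [-0.1, -0.1, -5.4]
opening: 0.579
```

```bash
python3 - <<'E'
from h import *
s=robot.state();print(s["t"],s["tool_pos"],s["ft_force"],s["opening"])
im=robot.grab_frame("wrist");cv2.imwrite("pics/w12.png",im[:,:,::-1])
E
```

```text
25.45 [420.75070117 143.11804919 176.24028252] [-0.12195812 -0.0765367  -5.35242798] 0.5786964429747512
```

View pics/w12.png

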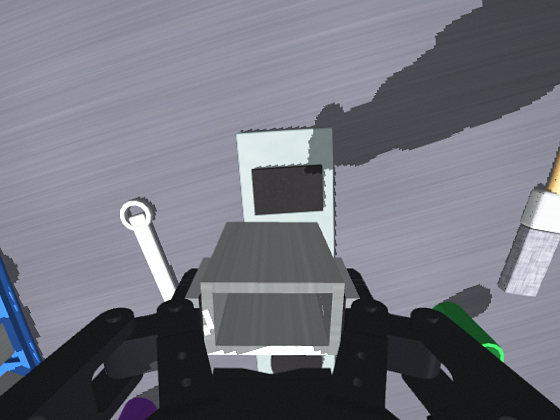

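Call:
{"fn": "apply_moves", "kwargs": {"commands": [{"fingers":-1,"twist":1,"dx":19,"dy":-34,"dz":0},{"fingers":-1,"twist":2,"dx":38,"dy":-68,"dz":0},{"fingers":-1,"twist":3,"dx":57,"dy":-102,"dz":0},{"fingers":-1,"twist":4,"dx":76,"dy":-136,"dz":0},{"fingers":-1,"twist":5,"dx":95,"dy":-170,"dz":0},{"fingers":-1,"twist":6,"dx":114,"dy":-204,"dz":0},{"fingers":-1,"twist":7,"dx":133,"dy":-238,"dz":0},{"fingers":-1,"twist":7.5,"dx":152,"dy":-272,"dz":0}]}}

```text
t: 26.17
tool_pos: [571.9, -129.7, 173.3]
ee_rot: [3.124, -0.032, 3.006]
ft_force: [0.4, 0.4, -3.1]
opening: 0.58
```

Call:
{"fn": "apply_moves", "kwargs": {"commands": [{"fingers":-1,"twist":0,"dx":19,"dy":-34,"dz":0},{"fingers":-1,"twist":0,"dx":38,"dy":-68,"dz":0},{"fingers":-1,"twist":0,"dx":52,"dy":-93,"dz":0},{"fingers":-1,"twist":0,"dx":52,"dy":-93,"dz":-30},{"fingers":-1,"twist":0,"dx":52,"dy":-93,"dz":-60},{"fingers":-1,"twist":0,"dx":52,"dy":-93,"dz":-60},{"fingers":-1,"twist":0,"dx":52,"dy":-93,"dz":-60}]}}

```text
t: 26.75
tool_pos: [621.8, -221.0, 110.3]
ee_rot: [3.122, -0.039, 3.006]
ft_force: [-0.2, -0.3, -2.8]
opening: 0.581
```

Call:
{"fn": "apply_moves", "kwargs": {"commands": [{"fingers":-1,"twist":0,"dx":9,"dy":-9,"dz":0},{"fingers":-1,"twist":0,"dx":9,"dy":-9,"dz":-15},{"fingers":-1,"twist":0,"dx":9,"dy":-9,"dz":-35},{"fingers":-1,"twist":0,"dx":9,"dy":-9,"dz":-55},{"fingers":-1,"twist":0,"dx":9,"dy":-9,"dz":-70},{"fingers":-1,"twist":0,"dx":9,"dy":-9,"dz":-70},{"fingers":-1,"twist":0,"dx":9,"dy":-9,"dz":-70}]}}

```text
t: 27.33
tool_pos: [631.1, -229.5, 41.3]
ee_rot: [3.122, -0.039, 3.007]
ft_force: [0.2, 0.4, -3.8]
opening: 0.578
```

Call:
{"fn": "apply_moves", "kwargs": {"commands": [{"fingers":-1,"twist":0,"dx":0,"dy":0,"dz":-3},{"fingers":-1,"twist":0,"dx":0,"dy":0,"dz":-4},{"fingers":-1,"twist":0,"dx":0,"dy":0,"dz":-4},{"fingers":-1,"twist":0,"dx":0,"dy":0,"dz":-4}]}}

```text
t: 27.67
tool_pos: [631.6, -229.7, 38.1]
ee_rot: [3.122, -0.038, 3.007]
ft_force: [0.1, -0.2, -3.9]
opening: 0.579
```

Call:
{"fn": "apply_moves", "kwargs": {"commands": [{"fingers":-1,"twist":0,"dx":0,"dy":0,"dz":-2},{"fingers":-1,"twist":0,"dx":0,"dy":0,"dz":-3},{"fingers":-1,"twist":0,"dx":0,"dy":0,"dz":-3.5},{"fingers":-1,"twist":0,"dx":0,"dy":0,"dz":-3.5}]}}

```text
t: 28.0
tool_pos: [631.4, -229.7, 34.5]
ee_rot: [3.122, -0.038, 3.007]
ft_force: [0.0, -1.3, -3.9]
opening: 0.578
```

Call:
{"fn": "apply_moves", "kwargs": {"commands": [{"fingers":-1,"twist":0,"dx":0,"dy":0,"dz":-1},{"fingers":-1,"twist":0,"dx":0,"dy":0,"dz":-1.5},{"fingers":-1,"twist":0,"dx":0,"dy":0,"dz":-1.5}]}}

```text
t: 28.25
tool_pos: [631.6, -229.7, 34.0]
ee_rot: [3.122, -0.037, 3.007]
ft_force: [-2.6, 1.5, 6.4]
opening: 0.58
```

Call:
{"fn": "apply_moves", "kwargs": {"commands": [{"fingers":-1,"twist":0,"dx":0,"dy":0,"dz":-0.5},{"fingers":0.3,"twist":0,"dx":0,"dy":0,"dz":0},{"fingers":1,"twist":0,"dx":0,"dy":0,"dz":0},{"fingers":1,"twist":0,"dx":0,"dy":0,"dz":0},{"fingers":1,"twist":0,"dx":0,"dy":0,"dz":0},{"fingers":1,"twist":0,"dx":0,"dy":0,"dz":0},{"fingers":1,"twist":0,"dx":0,"dy":0,"dz":15},{"fingers":1,"twist":0,"dx":0,"dy":0,"dz":35}]}}

```text
t: 28.92
tool_pos: [630.2, -229.1, 67.6]
ee_rot: [3.121, -0.041, 3.007]
ft_force: [-0.1, 0.0, -0.4]
opening: 1.001
```

Call:
{"fn": "apply_moves", "kwargs": {"commands": [{"fingers":1,"twist":0,"dx":0,"dy":0,"dz":35},{"fingers":1,"twist":0,"dx":0,"dy":0,"dz":70},{"fingers":1,"twist":0,"dx":-20,"dy":20,"dz":100},{"fingers":1,"twist":0,"dx":-50,"dy":20,"dz":130},{"fingers":1,"twist":0,"dx":-80,"dy":20,"dz":160},{"fingers":1,"twist":0,"dx":-110,"dy":20,"dz":180},{"fingers":1,"twist":0,"dx":-110,"dy":20,"dz":180},{"fingers":1,"twist":0,"dx":-110,"dy":20,"dz":180}]}}

```text
t: 29.58
tool_pos: [520.0, -209.6, 249.5]
ee_rot: [3.122, -0.038, 3.006]
ft_force: [0.4, -0.5, 0.1]
opening: 1.001
```

```bash
python3 - <<'E'
from h import *
import pickle
s=robot.state();print(s["t"],s["tool_pos"],s["ee_rot"],s["ft_force"]);pickle.dump(s,open("w13.pkl","wb"))
im=robot.grab_frame("wrist");cv2.imwrite("pics/w13.png",im[:,:,::-1])
im=robot.grab_frame("side");cv2.imwrite("pics/s13.png",cv2.resize(im[200:360,230:430,::-1],None,fx=3.75,fy=3.75))
im=robot.grab_frame("scene");cv2.imwrite("pics/sc13.png",im[:,:,::-1])
E
python3 tops.py w13
```

```text
29.5833 [ 520.03343952 -209.56469164  249.54918826] [ 3.12244234 -0.03772151  3.00592121] [ 0.38197458 -0.51248527  0.10003706]
[520.8 338.1] rect@86 [715.8  64.2] [88.2 38.5] 49.2
[264.5 295. ] rect@86 [ 624.  -228.9] [47.6 28.2] 81.5
[264.  236.5] rect@86 [ 560.1 -220.4] [38.1 34.2] 52.2
[263. 174.] rect@86 [ 498.  -212.1] [37.4 36.1] 82.0
[262.1 105.8] rect@86 [ 436.8 -204.2] [39.  39.5] 53.7
```

View pics/s13.png

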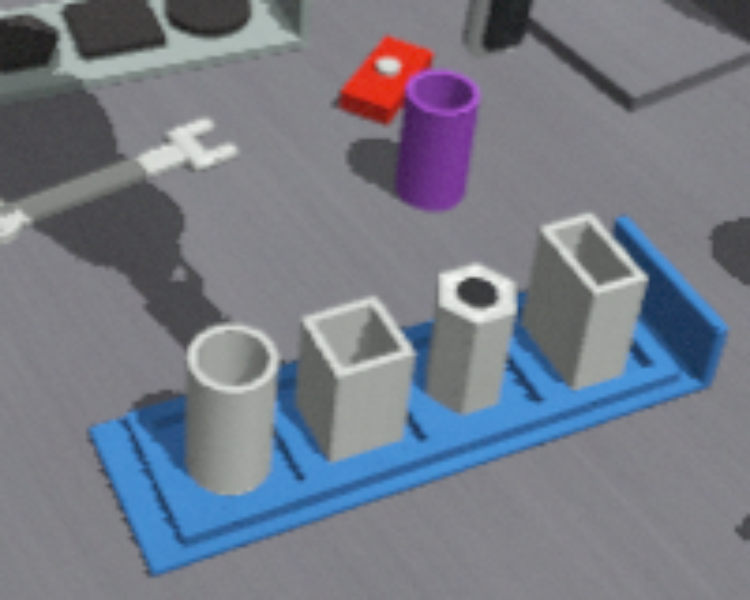

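View pics/w13.png

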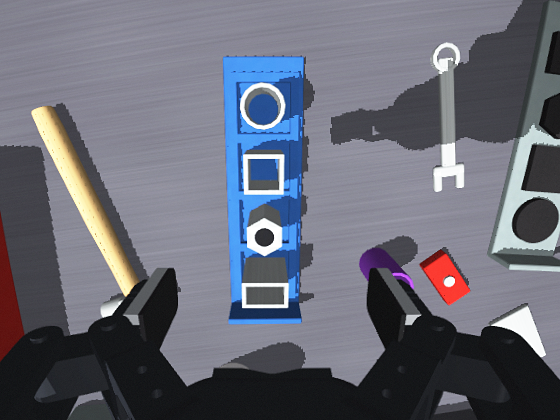

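View pics/sc13.png

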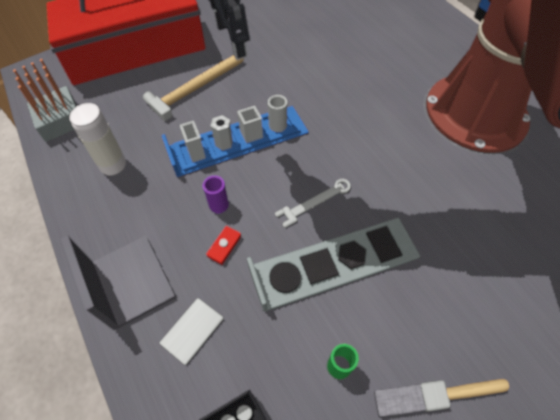

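All four pieces stand in the carrier in the order asked. I'll check their centres against the bay centres at the right top heights, then hand in.

```bash
python3 - <<'E'
from h import *
import pickle
C=cam("wrist",pickle.load(open("w13.pkl","rb")))
uv=[[262.1,105.8],[263,174],[264,236.5],[264.5,295]]
for p,z,b in zip(uv,(80,68,72,76),([435.3,-203],[500.7,-212],[566,-221],[631,-230])):
    X=onz(C,p,z)[0];print(X.round(1),(X[:2]-b).round(1))
# upright/height check: triangulate tops scene-side
a=cv2.imread("pics/sc13.png");cv2.imwrite("pics/c13.png",cv2.resize(a[85:175,155:315],None,fx=5,fy=5,interpolation=cv2.INTER_CUBIC))
E
```

```text
[ 436.2 -204.3   80. ] [ 0.9 -1.3]
[ 500.5 -212.8   68. ] [-0.2 -0.8]
[ 564.5 -221.    72. ] [-1.5 -0. ]
[ 629.5 -229.8   76. ] [-1.5  0.2]
```

View pics/c13.png

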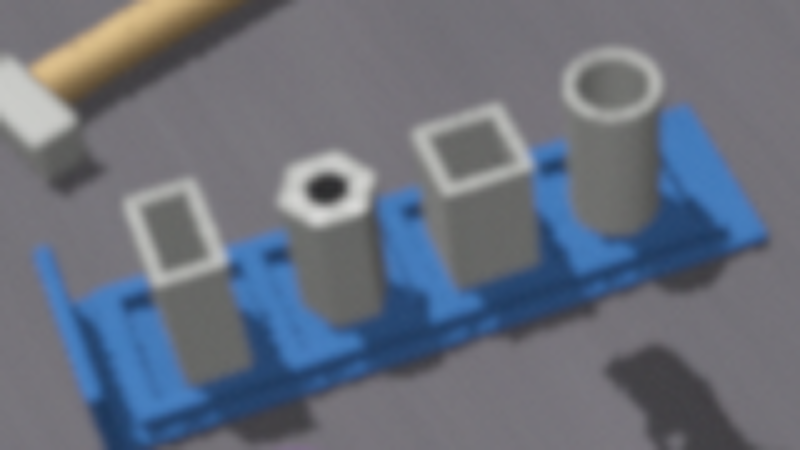

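Every piece is within 2 mm of its bay centre and upright. Handing in.

```bash
python3 -c "
from plant import robot
print(robot.state()['t'],robot.close_job())"
```

```text
the job is handed in; nothing more can be done
29.7333 None
```

All four pieces are in the blue carrier in reverse order, and the job was handed in at 29.7 s of the 106 s allowed. From the bay farthest from the carrier's end plate to the one next to it, they are round, square, hex and oblong. I left the purple and green look-alikes alone.

**Last checks:** the wrist view put every piece within 2 mm of its bay centre. The side and scene pictures show all four upright inside their bays and released, with the gripper well clear. The highest force seen in the readings after each move was about 29 N, while setting down the round tube; the limits are 40 N on the gripper body and 120 N at the wrist.

**What disagreed or failed:**
- **Heights:** measured piece tops were 1 to 3 mm above the text's values, and the carrier bars measured 13 mm against 14 mm. Both fit the stated camera accuracy.
- **Tool tilt:** the tool drifted to about 2° off vertical by the end. Each piece's own tilt changed by about 1° or less between grasp and release, and all of them settled flat.
- **Refused moves:** my first two move calls were refused because rows lacked keys, so nothing moved.

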